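# Set up a parking meter housing for strip-down

### The arm

A 6-joint arm with a two-finger parallel gripper is mounted at the origin on the work surface. World frame = base frame: x ahead of the robot, y to its left, z up, the work surface at z = 0. Lengths are in mm, angles in rad, forces in N, time in s.
With the tool pointing down it reaches from about 300 to 775 mm from the base axis. Payload 14.6 kg.
Tool frame: the origin (TCP) lies between the finger pads; the fingertips stand 22 mm ahead of it and the grasp point (between the pads) lies 3 mm ahead of it (finger_overhang is the distance from the TCP to the fingertips, in mm); z points along the fingers, y is the direction in which the jaws open and shut (so a half turn about z gives the same grasp; the last joint's range is limited). The gripper opens to 94 mm and grips with 3 to 60 N. Pads are 16 mm wide; open, the fingers measure 119 mm over their backs; the gripper's body (75 mm by 177 mm) begins 78 mm behind the grasp point.
Start: joints at [1.058, 0.3, 1.521, -0, 1.321, -0.067], TCP at [237.145, 496.238, 227.446] pointing down, gripper open.
Joint ranges: [-3.03, 3.03], [-0.79, 2.21], [0.23, 2.52], [-1.04, 4.18], [0, 3.07], [-2.55, 2.55]. Speed limits (rad/s): [2.22, 2.22, 2.57, 3.14, 3.14, 3.14].

### API

Orientations are given as [roll, pitch, yaw] about the fixed x, y, z axes, in that order (R = Rz(yaw) Ry(pitch) Rx(roll)).
In Python, from cell import * gives the robot as it stands.
- The arm moves only by the tool jog_arm, never from a script. Its argument "increments" is a list of rows, each a list of 7 numbers: the shift along the tool's x, y, z in cm, then the turn, a rotation vector about the tool's x, y, z in degrees, then the finger opening in cm, from 0 to 9.4. In form: [[x, y, z, wx, wy, wz, grip], ...]. A call has 1 to 20 rows; each row shifts and turns the commanded pose from where the row before left it, along the tool's axes as they then stand; what a row does not reach is not made up. A row lasts 1/8 s, in which the tool goes at most 62.5 mm and 10.7 degrees, less where a joint would pass 70% of its speed; a pose out of reach is approached as far as the arm can. A call is refused whole if a number of a shift passes 6.25 or a number of a turn 10.7, either way. A call with a gripper value outside its range is refused whole. The fingers move at their own pace and stop on an object; "squeeze" is the grip in N (left out, the last holds). Time passes only in rows, so rows that do not move let the fingers close. It gives the time, the measured TCP pose, the force and the opening at its end, in the units of the state.
- read_state(): the state, without advancing time (a new reading comes with each control period).
- camera(name): name is "scene" or "top" or "wrist"; returns a dict with "image" (384x512x3 uint8, red, green, blue), "K" (3x3 intrinsics, pixels), "rvec" (rotation vector, rad) and "tvec" (3), from world to camera coordinates, as OpenCV has them. Camera axes: x right, y down, z forward; pixel columns grow to the right and rows downward; lengths in mm; the calibration is good to about 2 mm. A picture is of the moment at which its call begins. There is no depth.
- sign_off(): hands the job in, once; it reports no verdict.
Trained networks look in a picture, given as the dict that the camera call returned (one of the last four; its "shot" number tells which), for a name from the list of things; names that differ only in an ending like _2 or _b are one class to them, and where a whole thing is asked for, a point or a joint stands for the part that bears it (a point fixed in the world has none). Each returns a list of dicts, best first, with "conf" (0 to 1); they miss things now and then, are a little off and sometimes report something else, mostly with a low value. They report only what shows in the picture. A call takes as long as a camera call. They do not tell look-alikes from the thing itself.
- recognise(picture, name): "centre" ([x, y, z] in mm, in the coordinates of the camera as it stood for that picture, good to about 4 mm: the middle of the surface that is visible of it).
- regions_of(picture, name): "mask" (384x512 bool, what is visible of it).
The state is a dict: "clock": time; "joints": joint angles; "qd": joint speeds; "effort": joint torques, N m; "eef_pos": TCP position; "eef_rot": TCP orientation; "wrist_force": force on the tool from outside, world axes, zero at the start; "moment": the same for the moment, N m; "finger_gap": finger opening in mm.
Only numpy, scipy, OpenCV 4.12 (cv2) and the standard library are available. Lean on these libraries where they do the work, as an engineer would, in place of code of your own. Each camera call takes 0.05 s, during which the arm holds its last target.

### The job

Get this parking meter ready for strip-down: first, before anything else is moved into place, turn the clamp's wing screw clockwise until its wings line up with the two index pips. Then hook every screw basket by its bent lip over a rim of the rectangular part of the housing so that it hangs the right way up inside, and push every coin chute insert up the ramp, sliding and never lifted off it, until it rests squared up against the top stop. Any order among these; leave the other things on the plate where they are.

Things in the scene. Friction and masses are not known exactly. Their poses are not given: they have to be found in the camera images.
- housing: dented aluminium meter housing lying on its back in the bench clamp, an open-topped rectangular tub fixed to the plate. Origin: under the middle of the tub, at plate level. Outside 120 along its x, 190 along its y, rim 84 above the plate; walls 5 thick, inner floor 5 above the plate. Beyond its -y wall a rounded empty end (to y = -133, same height) is not part of the tub. The clamp and wing screw stand at its +x side. It does not move.
- wing (a joint): angle (rad) of the brass wing screw of the clamp, growing clockwise seen from above. At 0 the wings lie along the housing's x axis; at 1.2 they line up with the two index pips. Range -0.4 to 1.9; stiff (about 0.06 N m), stays where it is left.
- wing_grip (a point): point on the vertical axis of the wing screw, inside its wings: the wings are an upright bar 48 long, 10 thick (the grip), from 24 below to 10 above this point. Below them, 28 below this point, is the top of a steel disc 74 across. Its orientation turns with the screw: its x axis runs along the wings.
- index_a (a point): one of two index pips (8 across, 5 high) on the clamp's disc, 32 from the screw's axis; the point is at its foot
- index_b (a point): the other index pip, opposite the first
- ramp: wooden loading ramp fixed to the plate, 154 wide, with three lanes side by side along its x (uphill) axis, lane centres at y = -50, 0, +50. Origin at plate level. From x = -130 to -20 a flat apron, top 4 above the plate; from x = -20 the deck rises at 9 degrees for 125 to the top stop. Lanes are 46 wide between aluminium rails 4 wide and 6 high.
- deck: the ramp's sloping deck. Origin: on the deck surface, in the middle of its width, at the lower face of the top stop. x axis uphill along the slope, z square to it. The stop is a steel bar across all lanes, 18 high, 12 thick.
- insert0: steel coin chute insert, a block 56 long (x), 36 wide (y), 24 high with a 12 wide, 10 deep slot along its top; 150 to 310 g. Starts on the apron in a lane of its own. Origin: centre of its underside, so against the stop it lies 28 downhill of the deck's origin. The same if turned by half a turn. May be absent.
- insert1: steel coin chute insert, a block 56 long (x), 36 wide (y), 24 high with a 12 wide, 10 deep slot along its top; 150 to 310 g. Starts on the apron in a lane of its own. Origin: centre of its underside, so against the stop it lies 28 downhill of the deck's origin. The same if turned by half a turn. May be absent.
- insert2: steel coin chute insert, a block 56 long (x), 36 wide (y), 24 high with a 12 wide, 10 deep slot along its top; 150 to 310 g. Starts on the apron in a lane of its own. Origin: centre of its underside, so against the stop it lies 28 downhill of the deck's origin. The same if turned by half a turn. May be absent.
- basket0: hook-on steel screw basket: tin 36 (x) by 40 (y), 40 high, bail over it, bent lip at +x; 70 to 120 g; stands on the plate. Origin: centre of underside. The lip (30 wide) runs out level at the top (underside 37 up), then turns down 13; the gap for a wall is from the tin's face (x 18) to the turned-down edge (x 30 to 33). Hung on the rim it leans about 0.2 rad, origin 42 to 47 above the plate. May be absent.
- bail0 (a point): middle of the bail's grip bar of basket0: bar 10 thick in x, 40 long in y, 12 high, centred 72 above the underside; 26 free below it down to the tin's edge
- lip0 (a point): where the lip of basket0 is to rest on the rim: middle of the 12 gap, at the lip's underside (x = 24, z = 37)
- basket1: hook-on steel screw basket: tin 36 (x) by 40 (y), 40 high, bail over it, bent lip at +x; 70 to 120 g; stands on the plate. Origin: centre of underside. The lip (30 wide) runs out level at the top (underside 37 up), then turns down 13; the gap for a wall is from the tin's face (x 18) to the turned-down edge (x 30 to 33). Hung on the rim it leans about 0.2 rad, origin 42 to 47 above the plate. May be absent.
- bail1 (a point): middle of the bail's grip bar of basket1: bar 10 thick in x, 40 long in y, 12 high, centred 72 above the underside; 26 free below it down to the tin's edge
- lip1 (a point): where the lip of basket1 is to rest on the rim: middle of the 12 gap, at the lip's underside (x = 24, z = 37)
- basket2: hook-on steel screw basket: tin 36 (x) by 40 (y), 40 high, bail over it, bent lip at +x; 70 to 120 g; stands on the plate. Origin: centre of underside. The lip (30 wide) runs out level at the top (underside 37 up), then turns down 13; the gap for a wall is from the tin's face (x 18) to the turned-down edge (x 30 to 33). Hung on the rim it leans about 0.2 rad, origin 42 to 47 above the plate. May be absent.
- bail2 (a point): middle of the bail's grip bar of basket2: bar 10 thick in x, 40 long in y, 12 high, centred 72 above the underside; 26 free below it down to the tin's edge
- lip2 (a point): where the lip of basket2 is to rest on the rim: middle of the 12 gap, at the lip's underside (x = 24, z = 37)
- arbor: bystander: brass winding arbor, stepped upright spindle 60 tall, 32 across its foot. Origin: underside.
- pointer: bystander: tarnished silver-finish dial pointer lying flat, 65 long. Origin: underside.
- gear: bystander: brass gear wheel with short steel hub, 50 across, lying flat. Origin: underside.
- driver: bystander: screwdriver, 170 long, lying flat. Origin: underside.
- oilcan: bystander: grey can, 52 across and 100 tall. Origin: underside.
Things that resemble listed ones, but are neither listed nor needed, are in the scene too. Leave any green, orange or red look-alike of the basket0 alone.

How it is judged:
By the outcome, as a careful person would: the job done as asked, in the order asked, and still so for the second after the job is handed in, with the robot touching nothing.
Of insert0, insert1, insert2 only 2 to 3 are there at a start; the rules pass over those that are not, and their reading is None.
Of basket0, basket1, basket2 only 2 to 3 are there at a start; the rules pass over those that are not, and their reading is None.
At some moment in a run one of basket0, basket1, basket2 may be knocked a few centimetres aside while the robot is not near it.
Once in a run the grip may slacken for a moment while it holds something.
It also fails if it takes over 208 s, if anything falls off the work surface, if the arm or the gripper's body presses on something with over 40 N, if the wrist force passes 120 N, or if a joint passes its speed limit or range.

## Working session

There is one attempt and no reset: what is moved stays moved. The work goes in short steps, Python scripts to look and compute and a tool call to move; the robot and the scene stay as the last step left them, time stands still between calls to the robot, and variables do not carry over. Pictures are saved under pics/ and viewed, and the job is handed in when it is done.

Besides the shell and the picture viewer there is one more tool, called as name([rows], argument=value, ...), one row to a line, values as JSON. jog_arm: Moves the arm, as the interface text tells. Its arguments: {"type":"object","properties":{"increments":{"type":"array"},"squeeze":{"type":"number"}},"required":["increments"]}

```bash
ls; mkdir -p pics
python3 - <<'E'
from cell import *
import cv2
print(read_state())
for n in ("scene","top"):
    p=camera(n); cv2.imwrite(f"pics/{n}0.png",p["image"][:,:,::-1]); print(n,p["K"],p["rvec"],p["tvec"],p.get("shot"))
E
```

```text
pics
{'clock': 0.0, 'joints': array([ 1.05836758e+00,  3.00465995e-01,  1.52157658e+00,  8.54447539e-06,
        1.32071297e+00, -6.66358310e-02]), 'qd': array([-1.16265763e-03,  8.09483061e-05,  1.99110274e-03, -1.40273139e-03,
        5.07647992e-04, -1.50155686e-03]), 'effort': array([-6.82672344e-04, -5.31815636e+01, -3.52731371e+01,  7.06981332e-02,
        2.45117967e-02, -6.34470712e-05]), 'eef_pos': array([237.04649948, 496.03031794, 226.89102397]), 'eef_rot': array([-3.14043290e+00, -8.56905901e-05,  2.69579757e+00]), 'wrist_force': array([ 0.23946639, -0.52908909, -0.31559743]), 'moment': array([ 0.01975811, -0.00769539, -0.01304375]), 'finger_gap': 94.30799095786584}
scene [[423.23703506   0.         251.65787268]
 [  0.         423.23703506 191.4172142 ]
 [  0.           0.           1.        ]] [ 1.84753719  1.29318797 -0.66203924] [-170.76292135 -245.5584542  1591.34891736] 1
top [[355.07025412   0.         256.39710004]
 [  0.         355.07025412 192.26586903]
 [  0.           0.           1.        ]] [ 2.18053675 -2.12657104  0.16228448] [-33.65811892 588.85961147 931.68260685] 2
```

View pics/scene0.png

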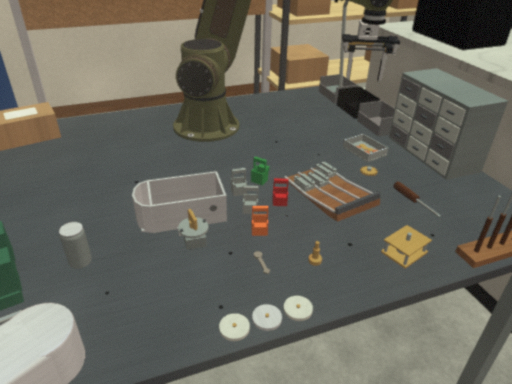

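View pics/top0.png

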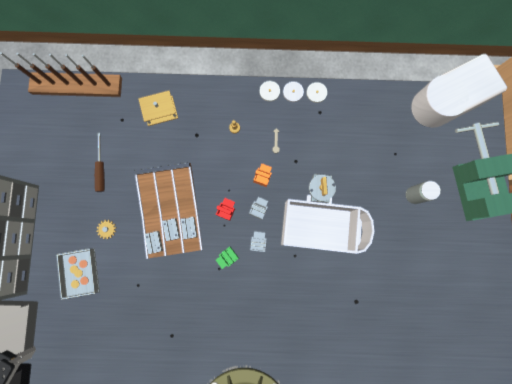

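Top view: two grey baskets at (259,208) and (258,242). Red (227,209), orange (263,174) and green (227,258) are look-alikes. Three inserts sit on the ramp apron at (152,242), (170,230) and (188,228). The housing is at (325,226) and the wing screw at (322,187). Next I'll enlarge and measure.

```bash
cat > h.py <<'E'
from cell import *
import cv2, numpy as np
from scipy.spatial.transform import Rotation as Rot
def cam(p):
    R=cv2.Rodrigues(np.array(p["rvec"],float))[0]; return R,np.array(p["tvec"],float).ravel(),np.array(p["K"])
def px2w(p,uv,z):
    R,t,K=cam(p); uv=np.atleast_2d(uv).astype(float)
    d=np.c_[uv,np.ones(len(uv))]@np.linalg.inv(K).T@R; c=-R.T@t
    return c+d*((z-c[2])/d[:,2])[:,None]
def w2px(p,X):
    R,t,K=cam(p); q=(np.atleast_2d(X).astype(float)@R.T+t)@K.T; return q[:,:2]/q[:,2:]
def c2w(p,c):
    R,t,K=cam(p); return R.T@(np.array(c)-t)
def crop(p,x0,y0,x1,y1,s,fn,pts=None):
    im=cv2.resize(p["image"][y0:y1,x0:x1,::-1],None,fx=s,fy=s,interpolation=cv2.INTER_CUBIC).copy()
    if pts is not None:
        for u,v in pts: cv2.circle(im,(int((u-x0+.5)*s),int((v-y0+.5)*s)),3,(255,0,255),1)
    cv2.imwrite(fn,im)
E
python3 - <<'E'
from h import *
p=camera("top"); 
np.save("top0.npy",p,allow_pickle=True)
crop(p,125,140,385,275,3,"pics/topcrop.png")
for n in ["basket0","insert0","housing","ramp","deck","wing_grip","index_a","bail0","lip0","wing"]:
    try:
        print(n,[(np.round(c2w(p,d["centre"]),0).tolist(),round(d["conf"],2),np.round(w2px(p,c2w(p,d["centre"])))[0].tolist()) for d in recognise(p,n)])
    except Exception as e: print(n,e)
q=camera("scene"); np.save("scene0.npy",q,allow_pickle=True)
crop(q,120,130,390,280,3,"pics/scenecrop.png")
for n in ["basket0","insert0","wing_grip","index_a"]:
    print(n,[(np.round(c2w(q,d["centre"]),0).tolist(),round(d["conf"],2)) for d in recognise(q,n)])
E
```

```text
basket0 [([539.0, 63.0, 42.0], 0.78, [226.0, 210.0]), ([411.0, 57.0, 40.0], 0.62, [226.0, 258.0]), ([547.0, -28.0, 42.0], 0.6, [259.0, 208.0]), ([642.0, -33.0, 43.0], 0.58, [262.0, 173.0]), ([452.0, -28.0, 45.0], 0.54, [259.0, 243.0])]
insert0 [([490.0, 162.0, 27.0], 0.88, [189.0, 227.0]), ([482.0, 212.0, 25.0], 0.61, [171.0, 230.0]), ([449.0, 259.0, 30.0], 0.59, [153.0, 241.0])]
housing [([516.0, -207.0, 3.0], 0.56, [322.0, 222.0])]
ramp [([561.0, 233.0, 12.0], 0.84, [166.0, 201.0])]
deck [([591.0, 235.0, 18.0], 0.6, [166.0, 191.0]), ([509.0, -212.0, 2.0], 0.4, [324.0, 224.0])]
wing_grip [([745.0, -69.0, 5.0], 0.73, [275.0, 141.0])]
index_a [([507.0, -209.0, 7.0], 0.94, [323.0, 225.0]), ([454.0, -26.0, 42.0], 0.51, [258.0, 242.0])]
bail0 [([638.0, -35.0, 43.0], 0.69, [263.0, 175.0]), ([544.0, -29.0, 35.0], 0.66, [260.0, 209.0]), ([539.0, 61.0, 38.0], 0.6, [226.0, 210.0]), ([448.0, -28.0, 35.0], 0.54, [259.0, 245.0]), ([410.0, 59.0, 39.0], 0.49, [226.0, 258.0])]
lip0 [([408.0, 58.0, 39.0], 0.85, [226.0, 259.0]), ([547.0, -25.0, 41.0], 0.75, [258.0, 208.0]), ([639.0, -35.0, 38.0], 0.62, [263.0, 175.0]), ([454.0, -25.0, 44.0], 0.6, [258.0, 242.0]), ([536.0, 66.0, 42.0], 0.49, [225.0, 211.0])]
wing []
basket0 [([543.0, 65.0, 37.0], 0.91), ([642.0, -40.0, 39.0], 0.89), ([551.0, -25.0, 37.0], 0.83), ([452.0, -33.0, 38.0], 0.54)]
insert0 [([495.0, 212.0, 24.0], 0.73), ([458.0, 260.0, 25.0], 0.66), ([493.0, 164.0, 21.0], 0.5)]
wing_grip [([618.0, -208.0, 72.0], 0.68)]
index_a [([558.0, -209.0, 54.0], 0.9), ([645.0, 419.0, 17.0], 0.62)]
```

View pics/topcrop.png

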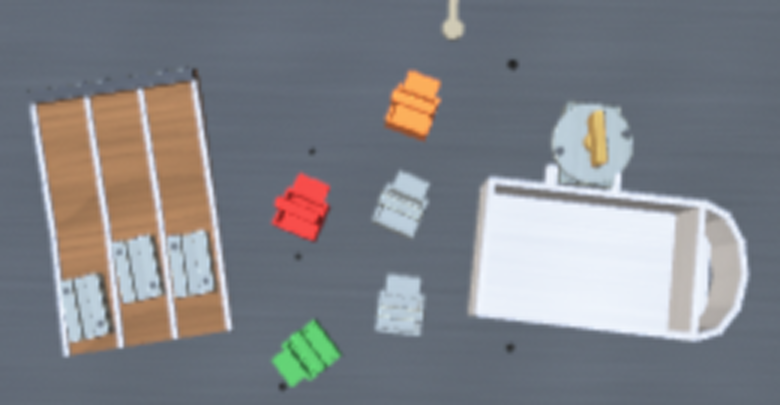

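View pics/scenecrop.png

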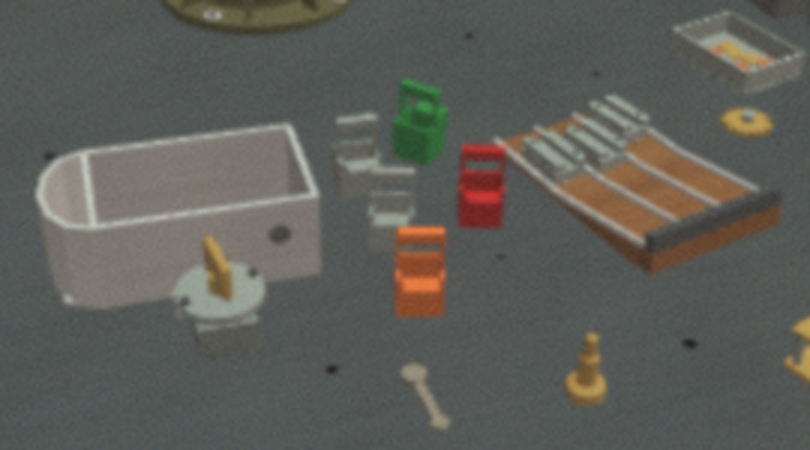

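```bash
cat > fit.py <<'E'
from h import *
from scipy.optimize import least_squares
p=np.load("top0.npy",allow_pickle=True).item(); q=np.load("scene0.npy",allow_pickle=True).item()
def tc(u): return np.array(u,float)/3+[125,140]-.33
def sc(u): return np.array(u,float)/3+[120,130]-.33
def pose(x,y,a): 
    c,s=np.cos(a),np.sin(a); return np.array([[c,-s,0,x],[s,c,0,y],[0,0,1,0],[0,0,0,1.]])
def tf(T,P): P=np.atleast_2d(P); return P@T[:3,:3].T+T[:3,3]
def fit(P,ut,Ps,us,x0):
    def r(v):
        T=pose(*v); o=[(w2px(p,tf(T,P))-tc(ut)).ravel()]
        if len(Ps): o.append((w2px(q,tf(T,Ps))-sc(us)).ravel())
        return np.concatenate(o)
    s=least_squares(r,x0,loss="soft_l1"); print(np.round(s.x,3),"res",np.round(s.fun,1)); return s.x
E
python3 - <<'E'
from fit import *
h=fit([[60,95,84],[-60,95,84],[-60,-95,84],[60,-95,84]],[[486,178],[469,317],[692,340],[704,200]],
  [[60,95,84],[-60,95,84]],[[317,193],[291,125]],[540,-207,-.1])
# ramp: apron outer corners z=4, top z
zt=4+125*np.sin(np.radians(9))
xt=-20+125*np.cos(np.radians(9))
r=fit([[-130,77,4],[-130,-77,4],[xt,77,zt],[xt,-77,zt]],[[65,356],[231,330],[33,105],[194,82]],
 [],[],[540,230,.1])
T=pose(*h);R=pose(*r)
P1=w2px(p,tf(T,[[a*60,b*95,84] for a in(1,-1) for b in (1,-1)]+[[a*55,b*90,84] for a in(1,-1) for b in (1,-1)]+[[a*55,b*90,5] for a in(1,-1) for b in (1,-1)]))
P2=w2px(p,tf(R,[[-130,y,4] for y in(-77,-27,27,77)]+[[xt,y,zt] for y in(-77,-27,27,77)]+[[-20,y,4] for y in(-77,-27,27,77)]))
crop(p,125,140,385,275,3,"pics/ov1.png",np.r_[P1,P2])
P1=w2px(q,tf(T,[[a*60,b*95,84] for a in(1,-1) for b in (1,-1)]+[[a*60,b*95,0] for a in(1,) for b in (1,-1)]))
P2=w2px(q,tf(R,[[-130,y,4] for y in(-77,-27,27,77)]+[[xt,y,zt] for y in(-77,-27,27,77)]+[[xt,y,zt+18] for y in(-77,77)]))
crop(q,120,130,390,280,3,"pics/ov2.png",np.r_[P1,P2])
np.savez("fits.npz",h=h,r=r)
# disc height unknown
for z in (40,50,54,60,70):
    print(z,px2w(p,tc([[627,135],[558,150],[592,143]]),z).round(1).tolist(), px2w(q,sc([[185,301],[253,272],[220,290]]),z).round(1).tolist())
E
```

```text
[ 5.00101e+02 -1.88040e+02 -8.30000e-02] res [ 0.1  0.   1.3 -0.2  0.6  0.1 -0.3  0.5  1.5  0.6  0.4 -0.8]
[5.44141e+02 2.27467e+02 1.76000e-01] res [-0.  -0.1 -0.   0.1 -0.5  0.2  0.6 -0.2]
40 [[616.4, -231.6, 40.0], [600.8, -168.1, 40.0], [608.1, -199.4, 40.0]] [[614.0, -229.8, 40.0], [595.9, -168.0, 40.0], [609.8, -199.7, 40.0]]
50 [[614.7, -229.4, 50.0], [599.3, -166.5, 50.0], [606.5, -197.4, 50.0]] [[626.1, -231.7, 50.0], [608.2, -170.9, 50.0], [621.9, -202.1, 50.0]]
54 [[614.1, -228.4, 54.0], [598.7, -165.8, 54.0], [605.9, -196.6, 54.0]] [[630.9, -232.4, 54.0], [613.1, -172.0, 54.0], [626.7, -203.0, 54.0]]
60 [[613.0, -227.1, 60.0], [597.8, -164.8, 60.0], [604.9, -195.4, 60.0]] [[638.1, -233.6, 60.0], [620.5, -173.7, 60.0], [634.0, -204.4, 60.0]]
70 [[611.4, -224.8, 70.0], [596.2, -163.2, 70.0], [603.3, -193.5, 70.0]] [[650.2, -235.5, 70.0], [632.8, -176.5, 70.0], [646.1, -206.8, 70.0]]
```

View pics/ov1.png

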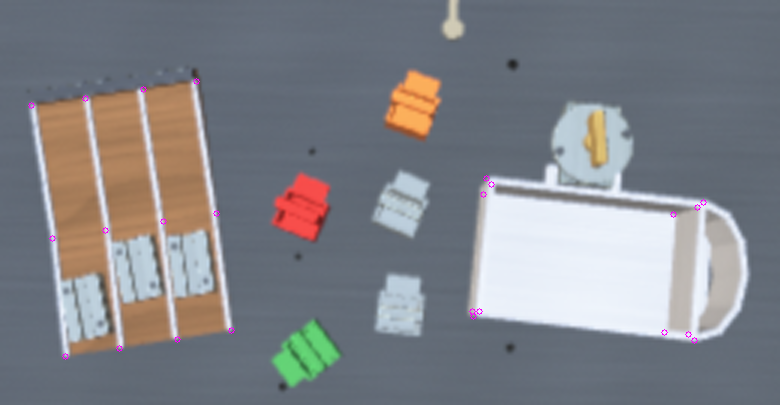

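View pics/ov2.png

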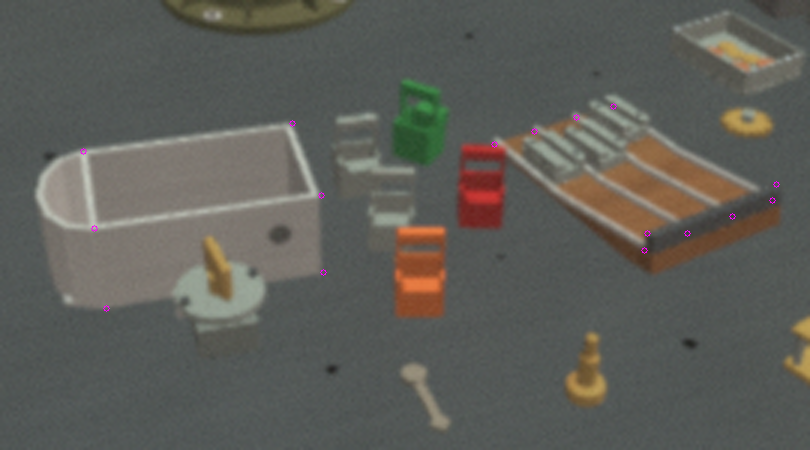

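```bash
cat >> h.py <<'E'
def st():
    s=read_state(); return s
def plan(x,y,z,yaw=None,step=5.5,s=None):
    s=read_state(); P=s["eef_pos"]; R=Rot.from_euler("xyz",s["eef_rot"])
    d=R.inv().apply(np.array([x,y,z])-P)/10
    n=int(np.ceil(np.abs(d).max()/step)); n=max(n,1)
    out=f"pos {P.round(1)} rot {np.round(s['eef_rot'],3)} gap {s['finger_gap']:.1f} F {s['wrist_force'].round(1)} t {s['clock']:.1f} | total cm {d.round(2)} -> {n} rows of {(d/n).round(2)}"
    if yaw is not None:
        dy=(yaw-s["eef_rot"][2]+np.pi)%(2*np.pi)-np.pi; g=-np.degrees(dy); m=max(1,int(np.ceil(abs(g)/10)))
        out+=f" ; turn wz {g:.1f} -> {m} rows of {g/m:.2f}; j6 after approx {np.arctan2(y,x)+np.pi/2-yaw:.2f}"
    print(out)
E
python3 - <<'E'
from h import *
s=read_state();p=camera("wrist");R,t,K=cam(p);c=-R.T@t
Rt=Rot.from_euler("xyz",s["eef_rot"]); print("cam in tool",Rt.inv().apply(c-s["eef_pos"]),"axes\n",(Rt.as_matrix().T@R.T).round(3),K[0,0])
plan(608,-199,230,2.94)
E
```

```text
cam in tool [  76.41130942    1.07052087 -158.50959821] axes
 [[-0.    -0.965 -0.262]
 [ 1.    -0.     0.   ]
 [-0.    -0.262  0.965]] 276.2481166718796
pos [237.1 496.2 227.4] rot [-3.142  0.     2.696] gap 94.0 F [ 0.1 -0.5  0.2] t 0.9 | total cm [-63.44 -46.74  -0.26] -> 12 rows of [-5.29 -3.9  -0.02] ; turn wz -14.0 -> 2 rows of -6.99; j6 after approx -1.69
```

jog_arm([
  [-4.88,-3.6,0.2,0,0,0,9.4],
  [-4.88,-3.6,0.2,0,0,0,9.4],
  [-4.88,-3.6,0.2,0,0,0,9.4],
  [-4.88,-3.6,0.2,0,0,0,9.4],
  [-4.88,-3.6,0.2,0,0,0,9.4],
  [-4.88,-3.6,0.2,0,0,0,9.4],
  [-4.88,-3.6,0.2,0,0,0,9.4],
  [-4.88,-3.6,0.2,0,0,0,9.4],
  [-4.88,-3.6,0.2,0,0,0,9.4],
  [-4.88,-3.6,0.2,0,0,0,9.4],
  [-4.88,-3.6,0.2,0,0,0,9.4],
  [-4.88,-3.6,0.2,0,0,0,9.4],
  [-4.88,-3.6,0.2,0,0,0,9.4],
  [0,0,0,0,0,-7,9.4],
  [0,0,0,0,0,-7,9.4],
  [0,0,0,0,0,0,9.4],
  [0,0,0,0,0,0,9.4],
])

```text
clock: 3.08
eef_pos: [607.8, -199.5, 201.5]
eef_rot: [-3.142, 0.0, 2.938]
wrist_force: [-0.7, 0.4, -0.2]
finger_gap: 94.2
```

Run:
```python
from h import *
p=camera("wrist"); np.save("w1.npy",p,allow_pickle=True)
crop(p,0,0,512,384,1.5,"pics/w1.png"); plan(608,-199,200,2.94)
for n in ["wing_grip","index_a"]:
    print(n,[(np.round(c2w(p,d["centre"]),0).tolist(),round(d["conf"],2)) for d in recognise(p,n)])
```

```text
pos [ 607.8 -199.4  201.5] rot [-3.142  0.     2.938] gap 94.0 F [ 1.2  0.4 -0.6] t 3.1 | total cm [-0.01  0.05  0.15] -> 1 rows of [-0.01  0.05  0.15] ; turn wz -0.1 -> 1 rows of -0.11; j6 after approx -1.69
wing_grip [([609.0, -201.0, 79.0], 0.88)]
index_a [([462.0, -28.0, 34.0], 0.72), ([495.0, -199.0, 30.0], 0.59)]
```

View pics/w1.png

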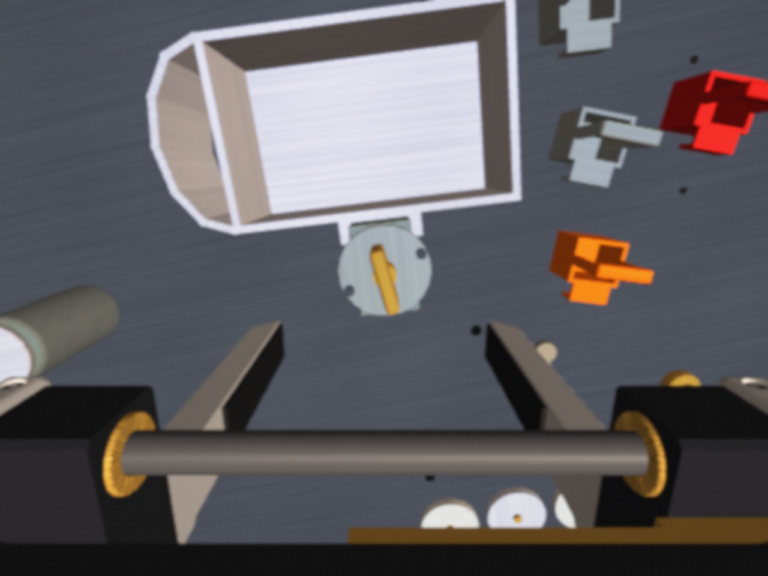

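Run:
```python
from h import *
p=np.load("w1.npy",allow_pickle=True).item()
crop(p,210,130,305,225,7,"pics/w1c.png")
```

```text
(no output)
```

View pics/w1c.png

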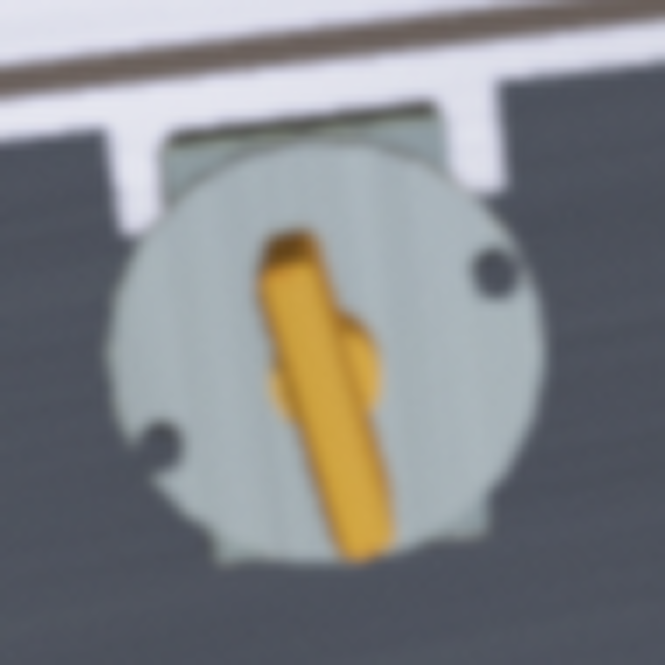

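Run:
```python
from h import *
p=np.load("w1.npy",allow_pickle=True).item()
f=lambda u:np.array(u,float)/7+[210,130]-.43
for z in (36,40,44,48,52):
    a=px2w(p,f([[108,350],[546,350],[327,138],[327,562]]),z); b=px2w(p,f([[160,446],[497,272]]),z+4)
    w=px2w(p,f([[290,268],[367,556]]),z+38)
    print(z,"diam",np.linalg.norm(a[0]-a[1]).round(1),np.linalg.norm(a[2]-a[3]).round(1),"c",a.mean(0).round(1),"pips",np.linalg.norm(b[0]-b[1]).round(1),b.mean(0).round(1),"pipyaw",np.arctan2(*(b[0]-b[1])[1::-1]).round(3),
      "wing",np.linalg.norm(w[0]-w[1]).round(1),w.mean(0).round(1),np.arctan2(*(w[0]-w[1])[1::-1]).round(3))
```

```text
36 diam 75.4 75.1 c [ 609.6 -198.3   36. ] pips 65.0 [ 609.8 -198.4   40. ] pipyaw -1.287 wing 47.3 [ 610.2 -198.1   74. ] -3.093
40 diam 74.5 74.1 c [ 608.6 -198.1   40. ] pips 64.1 [ 608.8 -198.2   44. ] pipyaw -1.287 wing 46.6 [ 609.2 -197.9   78. ] -3.093
44 diam 73.5 73.2 c [ 607.7 -197.9   44. ] pips 63.3 [ 607.9 -198.    48. ] pipyaw -1.287 wing 46.0 [ 608.1 -197.7   82. ] -3.093
48 diam 72.6 72.3 c [ 606.7 -197.7   48. ] pips 62.5 [ 606.9 -197.8   52. ] pipyaw -1.287 wing 45.3 [ 607.  -197.5   86. ] -3.093
52 diam 71.7 71.4 c [ 605.8 -197.5   52. ] pips 61.7 [ 606.  -197.6   56. ] pipyaw -1.287 wing 44.6 [ 605.9 -197.3   90. ] -3.093
```

jog_arm([
  [-0.09,0.16,0,0,0,-7.2,5],
  [0,0,0,0,0,-7.2,5],
  [0,0,4.3,0,0,0,5],
  [0,0,4.3,0,0,0,5],
  [0,0,3.0,0,0,0,5],
  [0,0,1.45,0,0,0,5],
  [0,0,0,0,0,0,5],
  [0,0,0,0,0,0,5],
])

```text
clock: 4.22
eef_pos: [609.6, -198.4, 72.5]
eef_rot: [-3.141, 0.002, -3.092]
wrist_force: [0.4, -0.7, 0.3]
finger_gap: 50.0
```

Run:
```python
from h import *
p=camera("wrist"); np.save("w2.npy",p,allow_pickle=True)
crop(p,0,0,512,384,1.5,"pics/w2.png"); plan(609,-198,71,3.19)
```

```text
pos [ 609.6 -198.4   72.5] rot [-3.141e+00  2.000e-03 -3.092e+00] gap 49.9 F [ 0.4 -0.2  0. ] t 4.3 | total cm [0.06 0.04 0.14] -> 1 rows of [0.06 0.04 0.14] ; turn wz 0.1 -> 1 rows of 0.08; j6 after approx -1.93
```

View pics/w2.png

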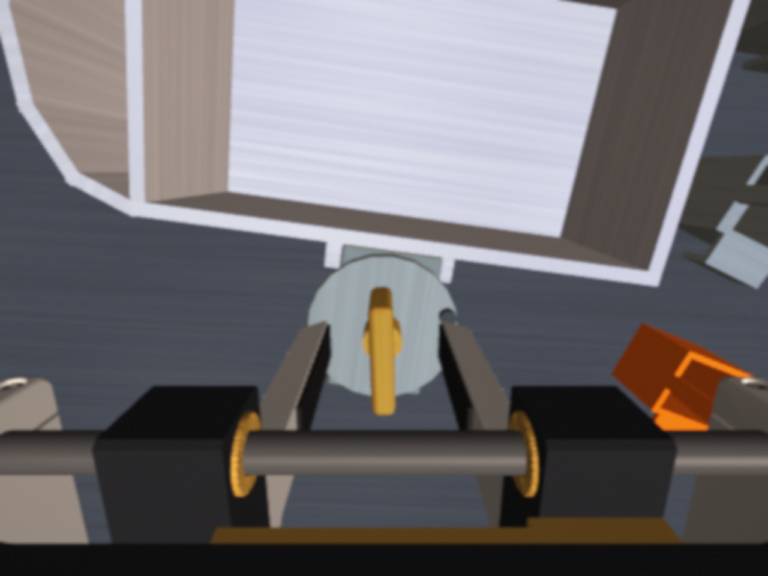

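jog_arm([
  [0,0,0,0,0,0,0.4],
  [0,0,0,0,0,0,0.4],
  [0,0,0,0,0,0,0.4],
  [0,0,0,0,0,0,0.4],
  [0,0,0,0,0,0,0.4],
], squeeze=25)

```text
clock: 4.9
eef_pos: [609.0, -199.3, 71.1]
eef_rot: [-3.14, 0.001, -3.092]
wrist_force: [0.1, -6.5, -1.5]
finger_gap: 16.6
```

jog_arm([
  [0,0,0,0,0,0,0.4],
  [0,0,0,0,0,0,0.4],
  [0,0,0,0,0,0,0.4],
])

```text
clock: 5.28
eef_pos: [609.0, -199.3, 71.1]
eef_rot: [-3.14, 0.001, -3.092]
wrist_force: [-0.3, -7.2, 0.1]
finger_gap: 16.6
```

jog_arm([
  [0,0,0,0,0,0,4],
  [0,0,0,0,0,0,4],
  [0,-0.1,-1.2,0,0,0,4],
  [0,0,0,0,0,0,0.4],
  [0,0,0,0,0,0,0.4],
  [0,0,0,0,0,0,0.4],
  [0,0,0,0,0,0,0.4],
  [0,0,0,0,0,0,0.4],
  [0,0,0,0,0,0,0.4],
  [0,0,0,0,0,0,0.4],
])

```text
clock: 6.52
eef_pos: [608.9, -199.4, 82.8]
eef_rot: [-3.141, -0.0, -3.092]
wrist_force: [-0.1, -4.9, -2.9]
finger_gap: 9.5
```

jog_arm([
  [0,0,0,0,0,7.65,0.4],
  [0,0,0,0,0,7.65,0.4],
  [0,0,0,0,0,7.65,0.4],
  [0,0,0,0,0,7.65,0.4],
  [0,0,0,0,0,7.65,0.4],
  [0,0,0,0,0,7.65,0.4],
  [0,0,0,0,0,7.65,0.4],
  [0,0,0,0,0,7.65,0.4],
  [0,0,0,0,0,7.65,0.4],
  [0,0,0,0,0,7.65,0.4],
  [0,0,0,0,0,0,0.4],
  [0,0,0,0,0,0,0.4],
])

```text
clock: 8.02
eef_pos: [608.9, -199.4, 82.8]
eef_rot: [-3.141, 0.0, 1.859]
wrist_force: [-0.4, -5.3, -3.2]
finger_gap: 9.3
```

Run:
```python
from h import *
p=camera("wrist"); np.save("w3.npy",p,allow_pickle=True)
crop(p,180,150,340,290,5,"pics/w3.png"); plan(609,-199,83,1.854)
print(read_state()["moment"])
```

```text
pos [ 608.9 -199.4   82.8] rot [-3.141  0.     1.859] gap 10.1 F [-0.3 -6.  -3.2] t 8.1 | total cm [ 0.04  0.02 -0.02] -> 1 rows of [ 0.04  0.02 -0.02] ; turn wz 0.3 -> 1 rows of 0.29; j6 after approx -0.60
[-1.08228626 -0.00925273 -0.07093201]
```

View pics/w3.png

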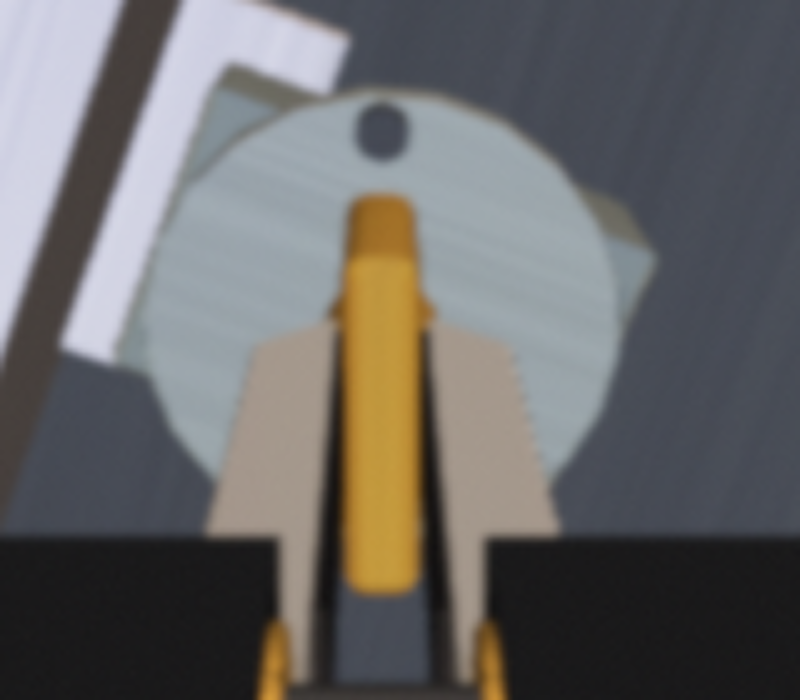

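jog_arm([
  [0,0,0,0,0,0,3],
  [0,0,0,0,0,0,3],
  [0,0,-3,0,0,0,3],
  [0,0,-5,0,0,0,4],
  [0,0,-5,0,0,0,6],
  [0,0,-2,0,0,10,6],
  [0,0,0,0,0,10.3,6],
  [0,0,0,0,0,0,6],
])

```text
clock: 9.07
eef_pos: [609.0, -198.9, 233.1]
eef_rot: [3.141, -0.0, 1.504]
wrist_force: [0.5, -0.9, -0.1]
finger_gap: 59.9
```

Run:
```python
from h import *
p=camera("wrist"); 
crop(p,0,0,512,384,1.5,"pics/w4.png"); plan(500,-45,250,1.5)
```

```text
pos [ 608.9 -199.   232.8] rot [-3.141 -0.     1.507] gap 60.0 F [ 0.1  0.2 -0.5] t 9.1 | total cm [ 14.67 -11.86  -1.71] -> 3 rows of [ 4.89 -3.95 -0.57] ; turn wz 0.4 -> 1 rows of 0.38; j6 after approx -0.02
```

View pics/w4.png

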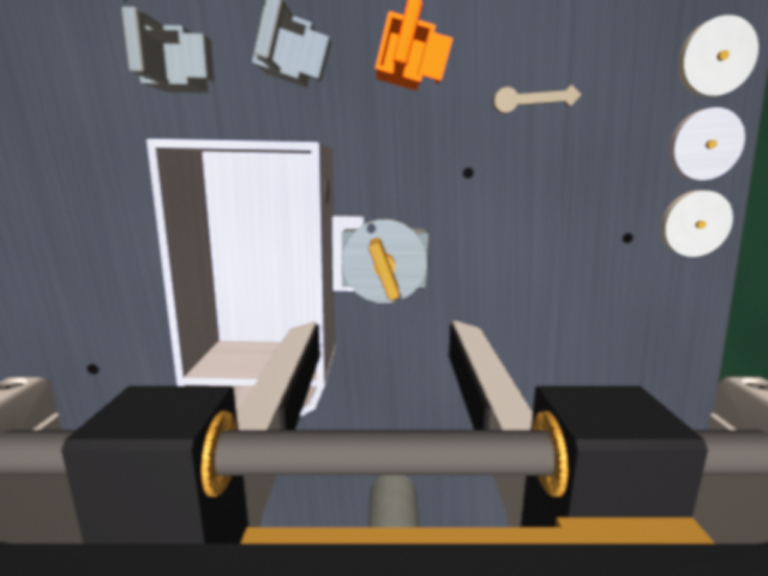

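Run:
```python
from h import *
p=camera("wrist"); np.save("w5.npy",p,allow_pickle=True)
crop(p,215,135,300,210,8,"pics/w5.png")
```

```text
(no output)
```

View pics/w5.png

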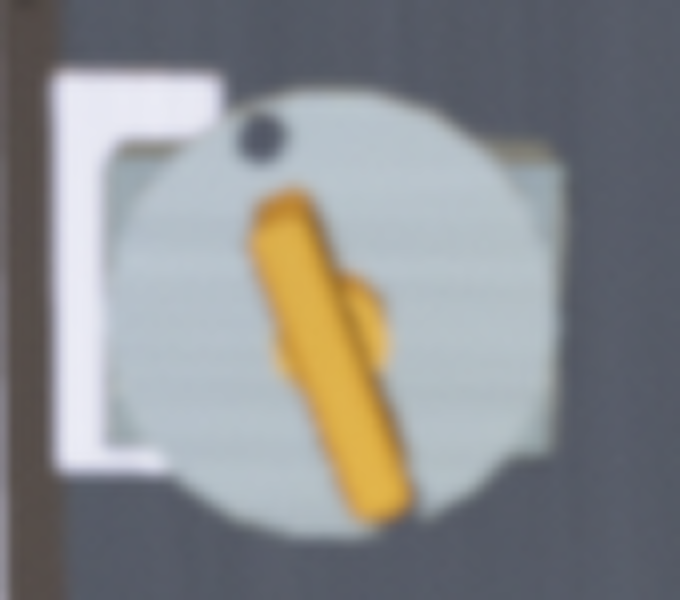

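jog_arm([
  [4.89,-3.95,-0.5,0,0,0,6],
  [4.89,-3.95,-0.5,0,0,0,6],
  [4.89,-3.95,-0.5,0,0,0,6],
  [0,0,0,0,0,0,6],
  [0,0,0,0,0,0,6],
])

```text
clock: 9.8
eef_pos: [502.2, -46.2, 247.9]
eef_rot: [3.141, 0.0, 1.505]
wrist_force: [0.2, 0.0, 0.8]
finger_gap: 59.9
```

Run:
```python
from h import *
p=camera("wrist"); np.save("w6.npy",p,allow_pickle=True)
crop(p,0,0,512,384,1.5,"pics/w6.png"); plan(500,-45,250,1.5)
for n in ["basket0","bail0"]:
    print(n,[(np.round(c2w(p,d["centre"]),0).tolist(),round(d["conf"],2)) for d in recognise(p,n)])
```

```text
pos [502.3 -46.7 247.6] rot [-3.141  0.     1.503] gap 60.3 F [-0.8 -0.3 -0.2] t 9.8 | total cm [ 0.15 -0.24 -0.24] -> 1 rows of [ 0.15 -0.24 -0.24] ; turn wz 0.2 -> 1 rows of 0.19; j6 after approx -0.02
basket0 [([411.0, 58.0, 43.0], 0.97), ([546.0, -26.0, 40.0], 0.93), ([455.0, -29.0, 42.0], 0.93), ([540.0, 63.0, 41.0], 0.91), ([641.0, -35.0, 44.0], 0.77)]
bail0 [([544.0, -26.0, 44.0], 0.93), ([542.0, 62.0, 42.0], 0.92), ([639.0, -36.0, 41.0], 0.88), ([451.0, -29.0, 37.0], 0.73)]
```

View pics/w6.png

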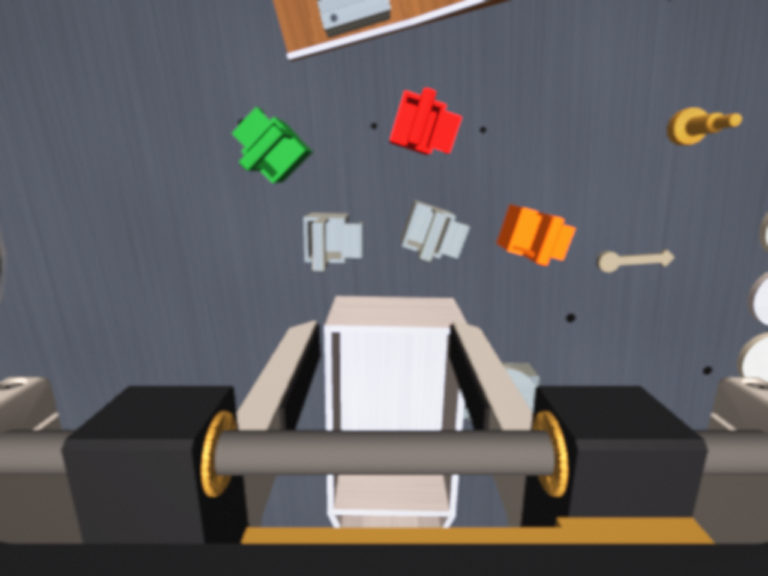

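Run:
```python
from h import *
p=np.load("w5.npy",allow_pickle=True).item()
f=lambda u:np.array(u,float)/8+[215,135]-.44
w=px2w(p,f([[279,225],[381,508]]),78); print(w.round(1),"wing yaw",np.arctan2(*(w[0]-w[1])[1::-1])-np.pi, "pip",px2w(p,f([[261,137]]),44),"disc",px2w(p,f([[333,314]]),40))
p=np.load("w6.npy",allow_pickle=True).item()
crop(p,195,125,325,190,6,"pics/w6c.png")
```

```text
[[ 603.2 -175.8   78. ]
 [ 615.3 -219.1   78. ]] wing yaw -1.2980809630924797 pip [[ 600.16044708 -167.48575625   44.        ]] disc [[ 609.57994872 -197.43413231   40.        ]]
```

View pics/w6c.png

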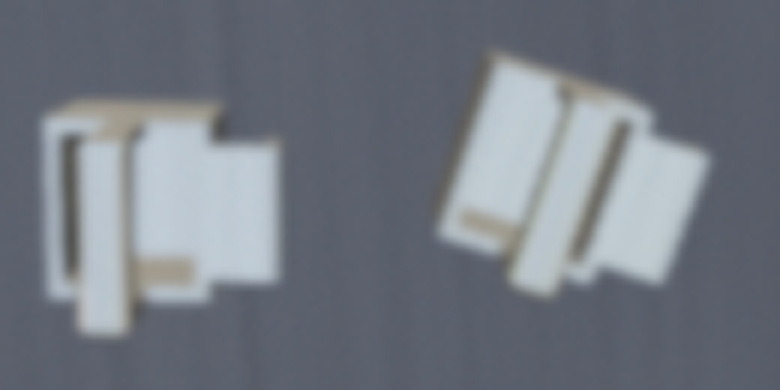

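```bash
cat > bfit.py <<'E'
from fit import *
P=np.array([[-5,20,78],[5,20,78],[5,-20,78],[-5,-20,78],[33,15,40],[33,-15,40],[-18,20,40],[-18,-20,40]],float)
def bf(p,px,x0,f):
    px=f(px)
    def r(v): return (w2px(p,tf(pose(*v),P))-px).ravel()
    s=least_squares(r,x0,loss="soft_l1"); print(np.round(s.x,3),np.round(s.fun,1)); T=pose(*s.x)
    print(" bail",tf(T,[0,0,72]).round(1)); return s.x
E
python3 - <<'E'
from bfit import *
p=np.load("w6.npy",allow_pickle=True).item()
f=lambda u:np.array(u,float)/6+[195,125]-.42
A=bf(p,[[78,140],[128,140],[128,335],[78,335],[278,142],[278,282],[43,115],[48,300]],[450,-28,0],f)
B=bf(p,[[563,95],[613,108],[553,297],[507,283],[711,155],[660,284],[488,58],[437,235]],[545,-28,-.3],f)
plan(A[0],A[1],75,A[2]+np.pi/2); plan(B[0],B[1],75,B[2]+np.pi/2)
E
```

```text
[ 4.50501e+02 -2.49210e+01 -9.40000e-02] [-0.4 -0.2 -0.3  0.   0.1  0.3  0.2  0.1 -0.   0.6 -0.3 -0.5  0.5  0.2
  0.3 -0.9]
 bail [[450.5 -24.9  72. ]]
[ 5.4233e+02 -2.2802e+01 -3.5800e-01] [ 0.8 -0.1  0.5  0.2 -0.2  0.5 -0.3  0.5 -1.2 -0.8 -0.2 -1.   0.5  0.4
 -0.2 -0.1]
 bail [[542.3 -22.8  72. ]]
pos [502.3 -46.9 247.3] rot [-3.141 -0.     1.502] gap 59.9 F [-0.5 -0.8  0.5] t 9.9 | total cm [ 1.83 -5.3  17.24] -> 4 rows of [ 0.46 -1.33  4.31] ; turn wz 1.5 -> 1 rows of 1.45; j6 after approx 0.04
pos [502.3 -46.9 247.3] rot [-3.141 -0.     1.502] gap 59.9 F [-0.5 -0.8  0.5] t 9.9 | total cm [ 2.68  3.84 17.23] -> 4 rows of [0.67 0.96 4.31] ; turn wz 16.6 -> 2 rows of 8.28; j6 after approx 0.32
```

jog_arm([
  [1.34,1.92,4,0,0,0,4],
  [1.34,1.92,4,0,0,0,4],
  [0,0,3.6,0,0,8.3,4],
  [0,0,0,0,0,8.3,4],
  [0,0,2.8,0,0,0,4],
  [0,0,2.0,0,0,0,4],
  [0,0,0.8,0,0,0,4],
  [0,0,0,0,0,0,4],
  [0,0,0,0,0,0,4],
], squeeze=30)

```text
clock: 11.08
eef_pos: [542.5, -22.2, 76.5]
eef_rot: [3.141, -0.0, 1.212]
wrist_force: [0.8, -0.0, -0.3]
finger_gap: 39.8
```

Run:
```python
from h import *
p=camera("wrist"); 
crop(p,0,0,512,384,1.5,"pics/w7.png"); plan(542.3,-22.8,75,1.213)
```

```text
pos [542.4 -22.1  76.6] rot [ 3.14  -0.     1.212] gap 40.0 F [ 0.  -0.2  0.3] t 11.1 | total cm [-0.07  0.01  0.16] -> 1 rows of [-0.07  0.01  0.16] ; turn wz -0.0 -> 1 rows of -0.04; j6 after approx 0.32
```

View pics/w7.png

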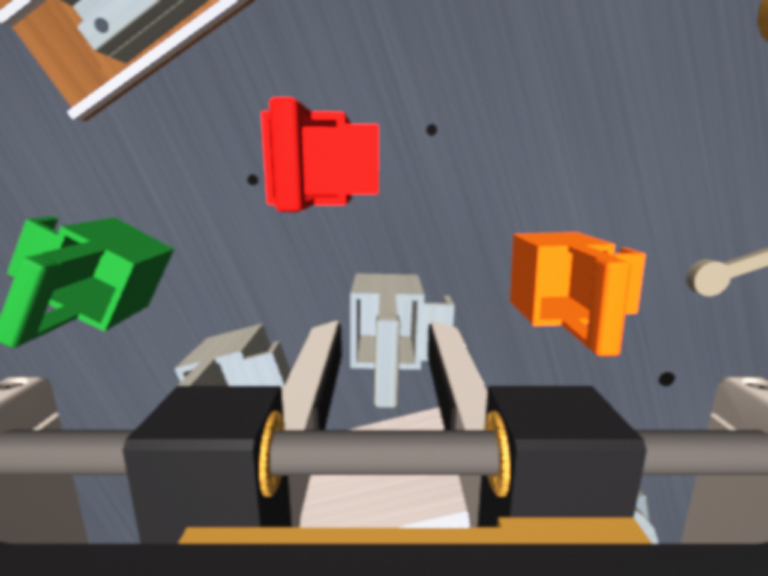

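Bail is centred between the fingers at (385,360), with the lip on the right at (440,325). Closing, then lifting.

jog_arm([
  [0,0,0.15,0,0,0,0.4],
  [0,0,0,0,0,0,0.4],
  [0,0,0,0,0,0,0.4],
  [0,0,0,0,0,0,0.4],
  [0,0,0,0,0,0,0.4],
  [0,0,0,0,0,0,0.4],
  [0,0,-1,0,0,0,0.4],
  [0,0,-2,0,0,0,0.4],
  [0,0,0,0,0,0,0.4],
])

```text
clock: 12.25
eef_pos: [542.8, -22.0, 105.9]
eef_rot: [3.139, -0.001, 1.212]
wrist_force: [0.2, -0.1, -1.4]
finger_gap: 9.9
```

```bash
cat >> h.py <<'E'
H=(500.1,-188.0,-0.085)
def hw(x,y):
    c,s=np.cos(H[2]),np.sin(H[2]); return H[0]+c*x-s*y,H[1]+s*x+c*y
E
python3 - <<'E'
from h import *
print(hw(33.5,-60),hw(33.5,60))
plan(*hw(33.5,-60),178,1.486)
E
```

```text
(np.float64(528.3851931276818), np.float64(-250.62745284401836)) (np.float64(538.5729150639718), np.float64(-131.06069190374353))
pos [542.8 -22.  105.9] rot [ 3.139e+00 -1.000e-03  1.212e+00] gap 9.9 F [ 0.2 -0.1 -1.4] t 12.2 | total cm [-21.91   6.7   -7.2 ] -> 4 rows of [-5.48  1.67 -1.8 ] ; turn wz -15.7 -> 2 rows of -7.84; j6 after approx -0.36
```

jog_arm([
  [0,0,-2,0,0,0,0.4],
  [0,0,-3,0,0,0,0.4],
  [0,0,-2.2,0,0,0,0.4],
  [-2.7,0.83,0,0,0,0,0.4],
  [-3.65,1.12,0,0,0,0,0.4],
  [-3.65,1.12,0,0,0,0,0.4],
  [-3.65,1.12,0,0,0,0,0.4],
  [-3.65,1.12,0,0,0,0,0.4],
  [-3.0,0.92,0,0,0,0,0.4],
  [-1.6,0.49,0,0,0,0,0.4],
  [0,0,0,0,0,-5.2,0.4],
  [0,0,0,0,0,-5.2,0.4],
  [0,0,0,0,0,-5.3,0.4],
  [0,0,0,0,0,0,0.4],
  [0,0,0,0,0,0,0.4],
])

```text
clock: 14.12
eef_pos: [528.1, -250.3, 176.2]
eef_rot: [-3.141, -0.0, 1.485]
wrist_force: [-0.2, 0.4, -0.2]
finger_gap: 9.5
```

Run:
```python
from h import *
p=camera("wrist"); np.save("w8.npy",p,allow_pickle=True)
crop(p,0,0,512,384,1.5,"pics/w8.png"); plan(*hw(33.5,-60),178,1.486)
```

```text
pos [ 528.1 -250.4  176.2] rot [-3.141 -0.     1.485] gap 9.7 F [ 0.3 -0.4 -1.5] t 14.2 | total cm [-0.02  0.03 -0.18] -> 1 rows of [-0.02  0.03 -0.18] ; turn wz -0.1 -> 1 rows of -0.07; j6 after approx -0.36
```

View pics/w8.png

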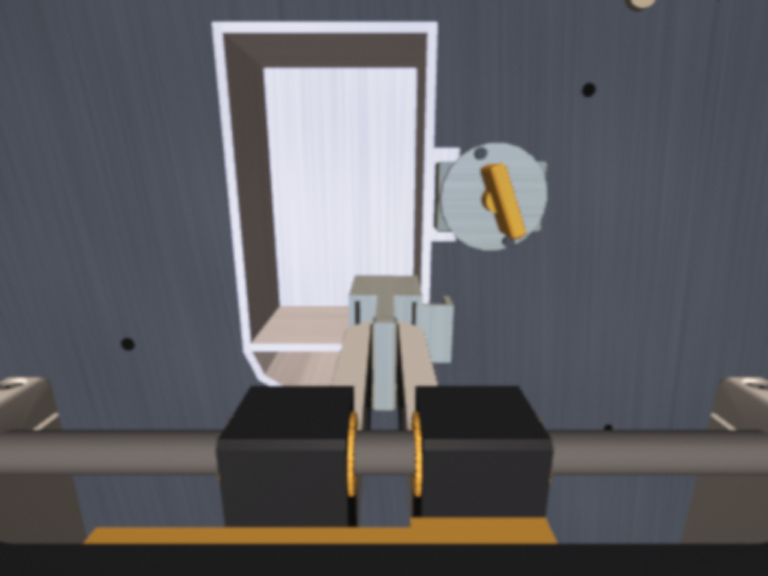

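Run:
```python
from fit import *
p=np.load("w8.npy",allow_pickle=True).item()
pts=[]
for y in np.arange(-90,96,15):
    for x in (60,55): pts.append([*hw(x,y),84])
for x in(-60,-55,0,60): pts.append([*hw(x,95),84])
o=w2px(p,pts)
T=pose(528.1,-250.4,1.485-np.pi/2); T[2,3]=176.2-75
b=w2px(p,tf(T,[[33,15,40],[33,-15,40],[18,20,40],[-18,20,40],[5,20,78],[-5,20,78]]))
crop(p,190,0,350,300,2,"pics/w8a.png",np.r_[o,b])
crop(p,225,120,325,220,6,"pics/w8b.png",np.r_[o,b])
```

```text
(no output)
```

View pics/w8a.png

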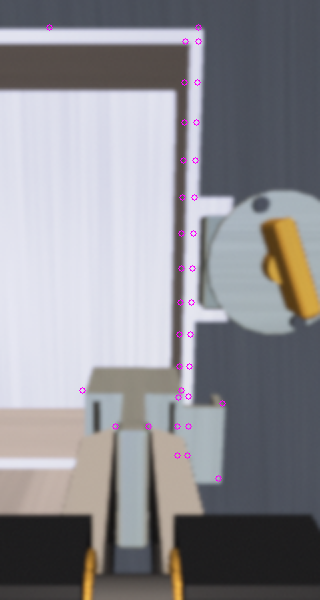

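View pics/w8b.png

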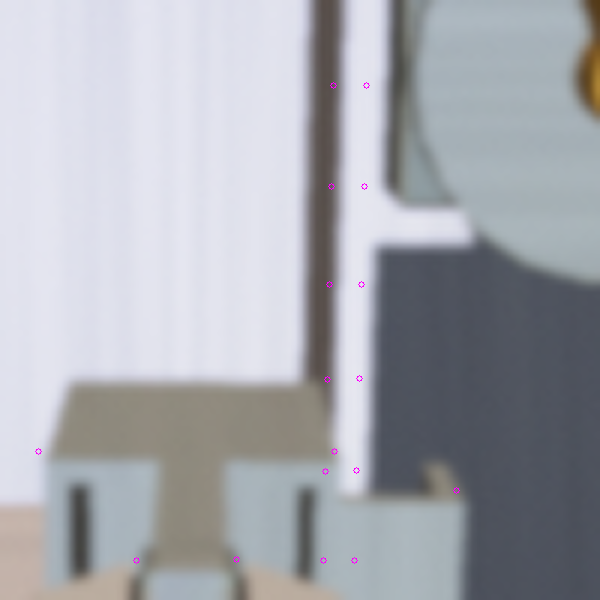

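jog_arm([
  [0,0.06,1.5,0,0,0,0.4],
  [0,0,1.5,0,0,0,0.4],
  [0,0,1.0,0,0,0,0.4],
  [0,0,0.7,0,0,0,0.4],
  [0,0,0,0,0,0,0.4],
  [0,0,0,0,0,0,0.4],
])

```text
clock: 14.92
eef_pos: [528.8, -250.8, 129.7]
eef_rot: [3.141, 0.0, 1.486]
wrist_force: [0.4, -0.0, -2.1]
finger_gap: 9.6
```

Run:
```python
from h import *
p=camera("wrist"); np.save("w9.npy",p,allow_pickle=True)
crop(p,190,100,330,240,5,"pics/w9.png"); plan(*hw(34,-60),122,1.486)
```

```text
pos [ 528.9 -250.8  129.8] rot [3.141 0.    1.486] gap 9.3 F [-0.1  0.1 -1. ] t 15.0 | total cm [0.01 0.   0.78] -> 1 rows of [0.01 0.   0.78] ; turn wz 0.0 -> 1 rows of 0.02; j6 after approx -0.36
```

View pics/w9.png

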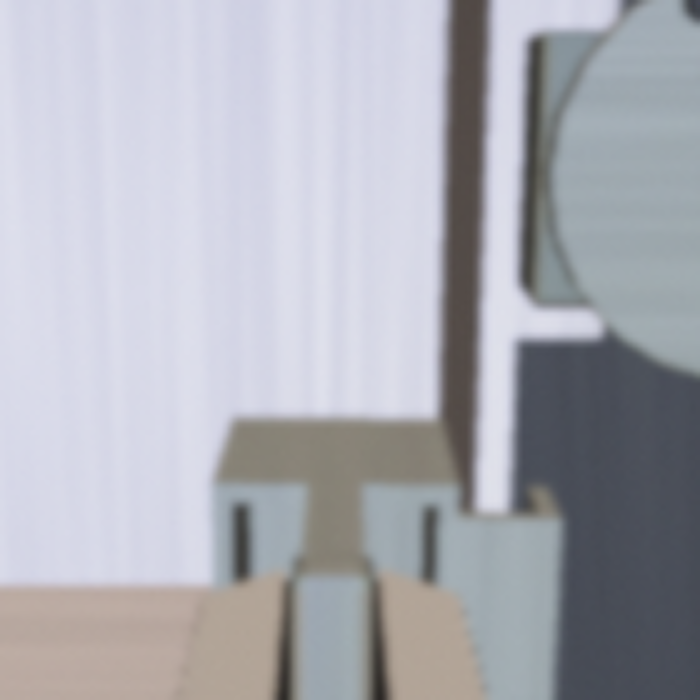

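jog_arm([
  [0,0,0.5,0,0,0,0.4],
  [0,0,0.2,0,0,0,0.4],
  [0,0,0.1,0,0,0,0.4],
  [0,0,0,0,0,0,0.4],
  [0,0,0,0,0,0,0.4],
])

```text
clock: 15.6
eef_pos: [528.7, -250.7, 121.4]
eef_rot: [3.141, 0.0, 1.486]
wrist_force: [0.3, -0.3, -0.5]
finger_gap: 9.4
```

jog_arm([
  [0,0,0.1,0,0,0,0.4],
  [0,0,0,0,0,0,0.4],
])

```text
clock: 15.85
eef_pos: [528.7, -250.7, 120.7]
eef_rot: [3.141, 0.0, 1.486]
wrist_force: [-1.9, 1.6, 4.4]
finger_gap: 9.6
```

jog_arm([
  [0,0,0,0,0,0,1.4],
  [0,0,0,0,0,0,2.0],
  [0,0,0,0,0,0,3.5],
  [0,0,0,0,0,0,4],
  [0,0,0,0,0,0,4],
  [0,0,0,0,0,0,4],
  [0,0,-2,0,0,0,4],
  [0,0,-4,0,0,0,4],
  [0,0,-5,0,0,0,4],
  [0,0,0,0,0,0,4],
])

```text
clock: 17.1
eef_pos: [529.7, -251.2, 234.3]
eef_rot: [3.135, 0.003, 1.486]
wrist_force: [0.0, -0.1, -1.0]
finger_gap: 40.3
```

Run:
```python
from h import *
p=camera("wrist"); crop(p,0,0,512,384,1.5,"pics/w10.png")
p=camera("scene"); crop(p,120,130,330,280,3.6,"pics/s10.png")
p=camera("top"); np.save("top2.npy",p,allow_pickle=True); crop(p,125,140,385,275,3,"pics/t10.png"); plan(455,-25,247)
```

```text
pos [ 528.3 -250.5  229.3] rot [-3.140e+00 -1.000e-03  1.486e+00] gap 39.9 F [ 0.3  1.1 -0.4] t 17.2 | total cm [21.85 -9.21 -1.75] -> 4 rows of [ 5.46 -2.3  -0.44]
```

View pics/w10.png

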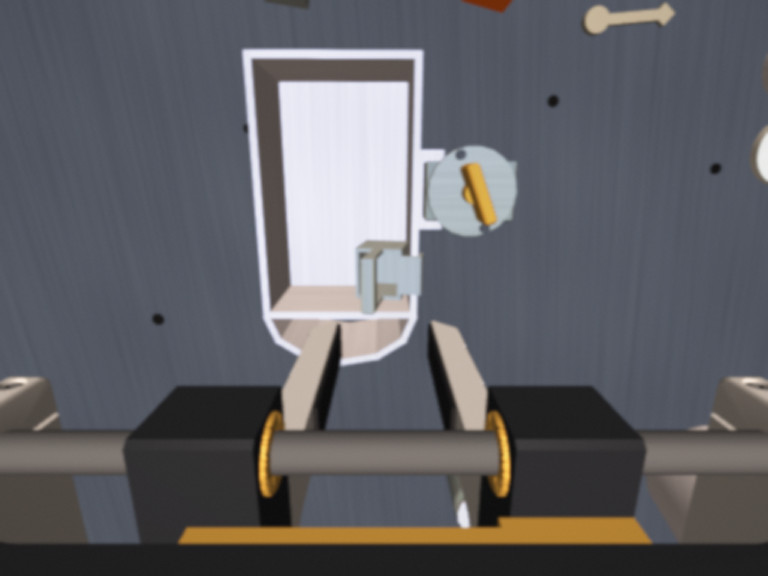

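View pics/s10.png

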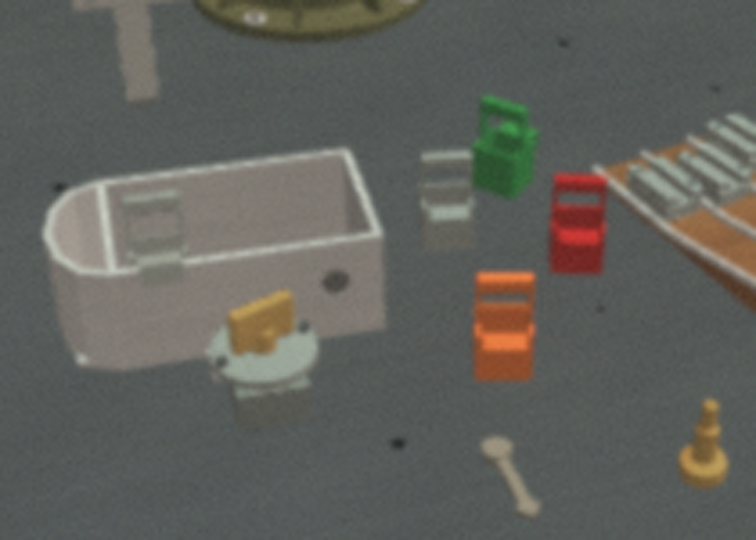

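View pics/t10.png

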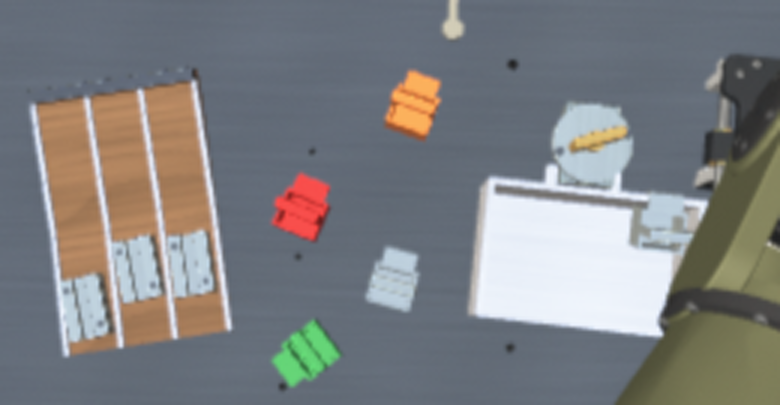

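jog_arm([
  [4.9,-1.37,-0.45,0,0,0,4],
  [4.9,-1.37,-0.45,0,0,0,4],
  [4.9,-1.37,-0.45,0,0,0,4],
  [4.9,-1.37,-0.45,0,0,0,4],
  [0,0,0,0,0,0,4],
  [0,0,0,0,0,0,4],
])

```text
clock: 18.0
eef_pos: [490.5, -51.0, 247.5]
eef_rot: [-3.14, 0.0, 1.487]
wrist_force: [-0.1, 0.1, 0.0]
finger_gap: 39.9
```

Run:
```python
from h import *
p=camera("wrist"); np.save("w11.npy",p,allow_pickle=True)
print(w2px(p,[[480,-22,40]]))
print([(np.round(c2w(p,d["centre"]),0).tolist(),round(d["conf"],2)) for d in recognise(p,"basket0")])
crop(p,190,100,320,200,6,"pics/w11.png")
```

```text
[[246.22017354 151.84133966]]
[([407.0, 53.0, 46.0], 0.88), ([536.0, 64.0, 42.0], 0.87), ([476.0, -22.0, 43.0], 0.81), ([521.0, -261.0, 107.0], 0.61), ([641.0, -33.0, 42.0], 0.61)]
```

View pics/w11.png

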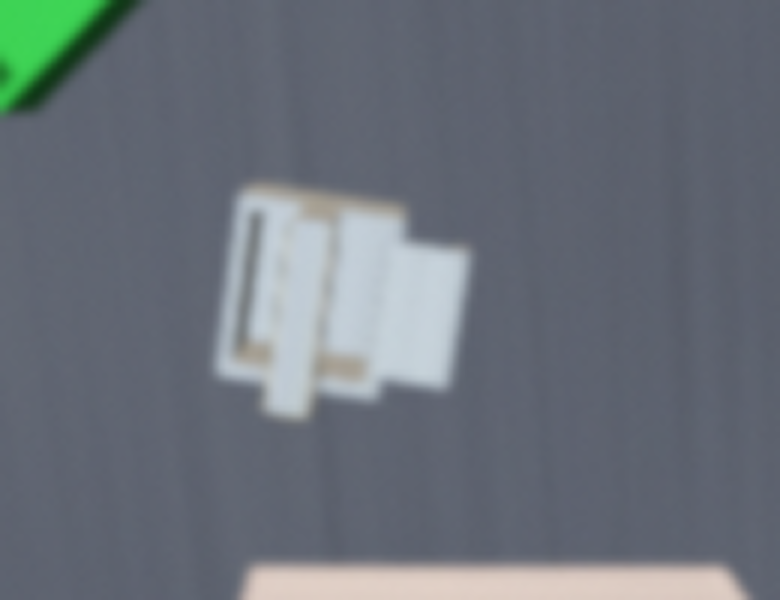

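Run:
```python
from bfit import *
p=np.load("w11.npy",allow_pickle=True).item()
f=lambda u:np.array(u,float)/6+[190,100]-.42
A=bf(p,[[289,214],[332,218],[308,418],[262,410],[471,248],[449,390],[238,190],[216,376]],[475,-22,-.2],f)
plan(A[0],A[1],75,A[2]+np.pi/2)
```

```text
[ 4.73605e+02 -1.72440e+01 -2.32000e-01] [-0.4 -0.2  0.9  0.4  0.4  0.3 -0.2  0.5 -0.6  0.1 -0.4 -1.2  0.1  0.1
  0.2 -0.7]
 bail [[473.6 -17.2  72. ]]
pos [490.6 -51.6 247.6] rot [-3.14   0.     1.485] gap 40.3 F [ 0.4 -0.   0.5] t 18.1 | total cm [ 3.28 -1.97 17.26] -> 4 rows of [ 0.82 -0.49  4.32] ; turn wz 8.4 -> 1 rows of 8.41; j6 after approx 0.20
```

jog_arm([
  [1.64,-0.99,4,0,0,0,4],
  [1.64,-0.98,4,0,0,0,4],
  [0,0,3.6,0,0,8.4,4],
  [0,0,2.9,0,0,0,4],
  [0,0,2.0,0,0,0,4],
  [0,0,0.8,0,0,0,4],
  [0,0,0,0,0,0,4],
  [0,0,0,0,0,0,4],
])

```text
clock: 19.1
eef_pos: [474.2, -16.6, 76.0]
eef_rot: [3.141, -0.0, 1.339]
wrist_force: [-0.2, 0.0, -0.3]
finger_gap: 40.1
```

Run:
```python
from h import *
p=camera("wrist"); 
crop(p,150,120,350,290,3.5,"pics/w12.png"); plan(473.6,-17.2,75,1.339)
```

```text
pos [474.2 -16.6  76.1] rot [ 3.14  -0.     1.339] gap 39.8 F [-0.4 -0.3  0.6] t 19.1 | total cm [-0.08 -0.04  0.11] -> 1 rows of [-0.08 -0.04  0.11] ; turn wz 0.0 -> 1 rows of 0.03; j6 after approx 0.20
```

View pics/w12.png

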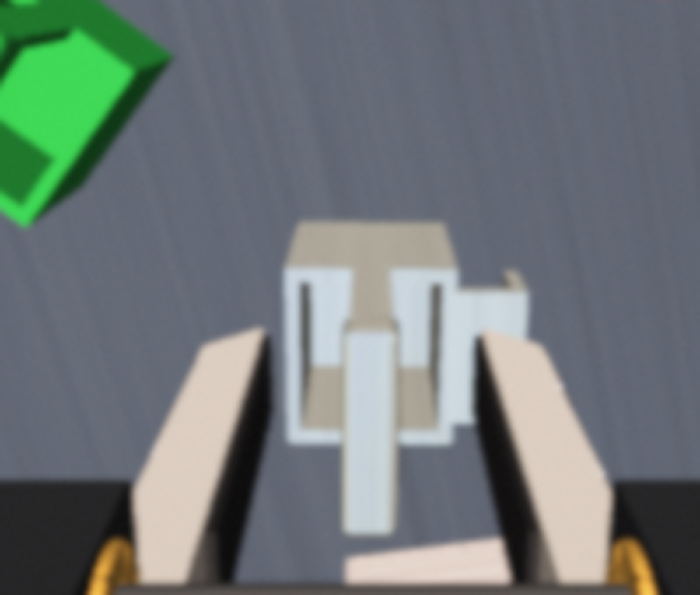

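Bail sits centred between the fingers at (370,430). Grasp and lift.

jog_arm([
  [0,0,0.1,0,0,0,0.4],
  [0,0,0,0,0,0,0.4],
  [0,0,0,0,0,0,0.4],
  [0,0,0,0,0,0,0.4],
  [0,0,0,0,0,0,0.4],
  [0,0,0,0,0,0,0.4],
  [0,0,-1,0,0,0,0.4],
  [0,0,-2,0,0,0,0.4],
  [0,0,-3,0,0,0,0.4],
  [0,0,-4,0,0,0,0.4],
  [0,0,0,0,0,0,0.4],
])

```text
clock: 20.52
eef_pos: [474.8, -16.5, 177.4]
eef_rot: [3.136, -0.001, 1.34]
wrist_force: [-0.7, 0.1, -0.8]
finger_gap: 9.7
```

Run:
```python
from h import *
p=camera("wrist"); 
crop(p,0,0,512,384,1.5,"pics/w13.png"); plan(*hw(34,60),177,1.486)
```

```text
pos [474.1 -16.4 175.5] rot [ 3.139 -0.     1.34 ] gap 10.1 F [-0.2 -0.2 -2.1] t 20.6 | total cm [-9.67  8.96 -0.14] -> 2 rows of [-4.84  4.48 -0.07] ; turn wz -8.4 -> 1 rows of -8.39; j6 after approx -0.15
```

View pics/w13.png

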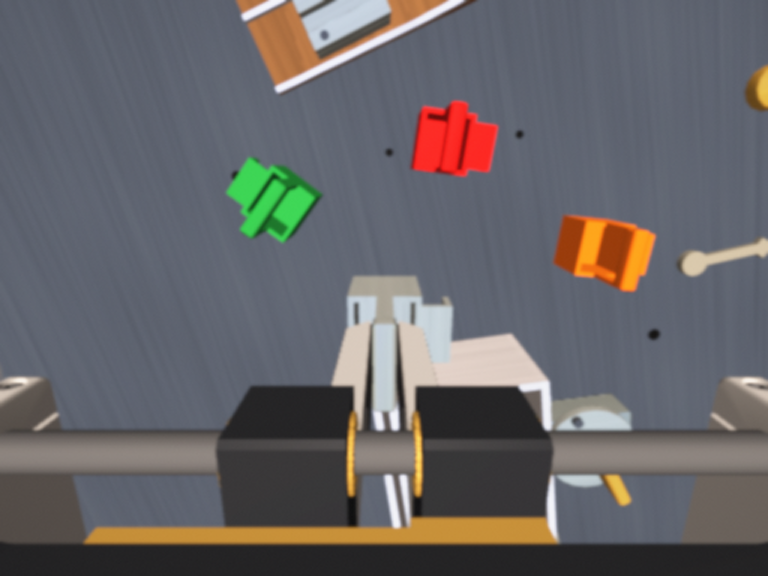

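jog_arm([
  [-1.5,1.4,-0.2,0,0,0,0.4],
  [-2.5,2.3,0,0,0,0,0.4],
  [-2.5,2.3,0,0,0,0,0.4],
  [-2.0,1.86,0,0,0,0,0.4],
  [-1.17,1.1,0,0,0,0,0.4],
  [0,0,0,0,0,-4.2,0.4],
  [0,0,0,0,0,-4.2,0.4],
  [0,0,0,0,0,0,0.4],
  [0,0,1.5,0,0,0,0.4],
  [0,0,1,0,0,0,0.4],
  [0,0,0,0,0,0,0.4],
  [0,0,0,0,0,0,0.4],
])

```text
clock: 22.08
eef_pos: [538.9, -131.1, 151.4]
eef_rot: [3.141, 0.0, 1.486]
wrist_force: [-0.1, -1.1, -0.0]
finger_gap: 9.9
```

Run:
```python
from h import *
p=camera("wrist"); 
crop(p,190,100,330,240,5,"pics/w14.png"); plan(*hw(34,60),122,1.486)
```

```text
pos [ 539.  -131.1  151.6] rot [3.141 0.    1.486] gap 9.7 F [-0.2 -0.3 -0.4] t 22.1 | total cm [-0.    0.01  2.96] -> 1 rows of [-0.    0.01  2.96] ; turn wz 0.0 -> 1 rows of 0.01; j6 after approx -0.15
```

View pics/w14.png

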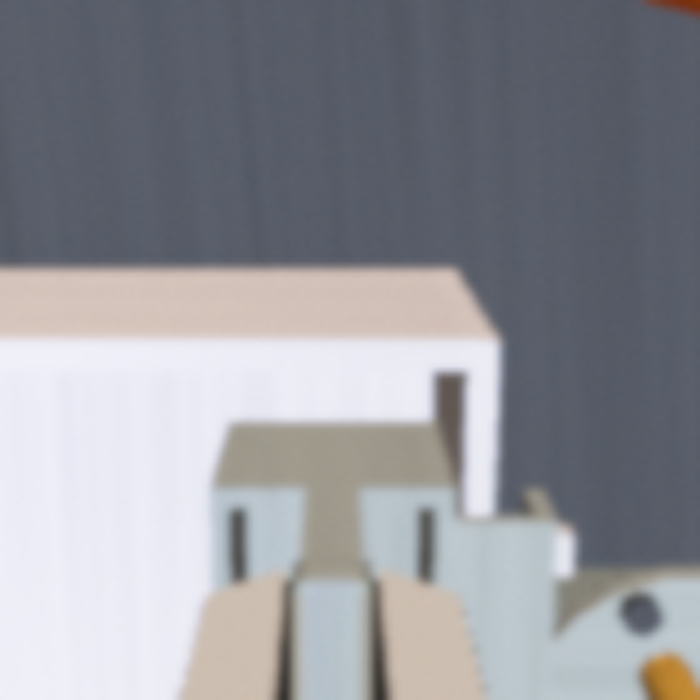

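jog_arm([
  [0,0.08,1.2,0,0,0,0.4],
  [0,0,0.9,0,0,0,0.4],
  [0,0,0.4,0,0,0,0.4],
  [0,0,0,0,0,0,0.4],
])

```text
clock: 22.62
eef_pos: [539.5, -131.1, 125.9]
eef_rot: [-3.141, -0.0, 1.486]
wrist_force: [0.4, -0.2, -1.1]
finger_gap: 9.4
```

Run:
```python
from h import *
p=camera("wrist"); 
crop(p,190,100,330,240,5,"pics/w15.png"); plan(*hw(34,60),122,1.486)
```

```text
pos [ 539.6 -131.1  126.3] rot [-3.142  0.     1.486] gap 9.6 F [ 0.3  0.4 -1.7] t 22.7 | total cm [-0.   -0.06  0.43] -> 1 rows of [-0.   -0.06  0.43] ; turn wz 0.0 -> 1 rows of 0.02; j6 after approx -0.15
```

View pics/w15.png

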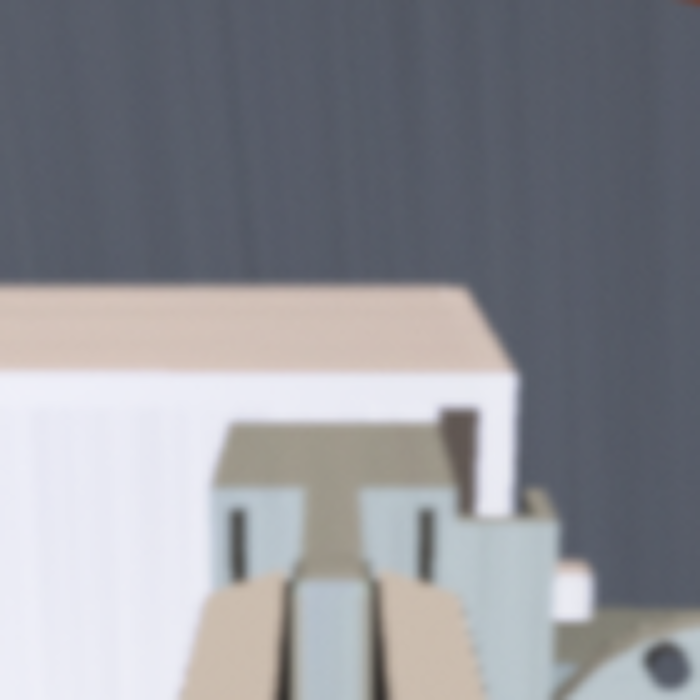

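Run:
```python
from fit import *
p=np.load("top0.npy",allow_pickle=True).item(); w=np.load("w8.npy",allow_pickle=True).item();w1=np.load("w1.npy",allow_pickle=True).item()
def th(X): 
    d=X[:,:2]-[H[0],H[1]]; c,s=np.cos(H[2]),np.sin(H[2]); return np.c_[d[:,0]*c+d[:,1]*s,-d[:,0]*s+d[:,1]*c].round(1).tolist()
for z in (40,60,84):
    print(z,th(px2w(p,tc([[545,166],[622,174]]),z)), th(px2w(w,np.array([[460,148],[457,241]])/1.5-.3,z)), th(px2w(w1,np.array([[125,235],[505,190]])/7+[210,130]-.43,z)))
```

```text
40 [[82.6, 38.9], [83.0, -31.9]] [[84.8, 32.2], [85.5, -31.3]] [[84.8, -32.0], [84.8, 31.9]]
60 [[79.6, 41.7], [80.0, -27.7]] [[81.3, 31.2], [82.0, -28.0]] [[81.5, -29.5], [81.6, 30.4]]
84 [[76.0, 45.1], [76.4, -22.6]] [[77.1, 30.0], [77.8, -24.0]] [[77.6, -26.5], [77.7, 28.6]]
```

jog_arm([
  [0,0,0.3,0,0,0,0.4],
  [0,0,0.15,0,0,0,0.4],
  [0,0,0.1,0,0,0,0.4],
  [0,0,0,0,0,0,0.4],
  [0,0,0,0,0,0,0.4],
])

```text
clock: 23.3
eef_pos: [539.6, -131.1, 121.3]
eef_rot: [3.142, 0.0, 1.486]
wrist_force: [-3.1, 0.1, 6.0]
finger_gap: 9.8
```

Contact (+6 N). Releasing.

jog_arm([
  [0,0,0,0,0,0,1.4],
  [0,0,0,0,0,0,2.0],
  [0,0,0,0,0,0,3.5],
  [0,0,0,0,0,0,4],
  [0,0,0,0,0,0,4],
  [0,0,0,0,0,0,4],
  [0,0,-2,0,0,0,4],
  [0,0,-4,0,0,0,4],
  [0,0,-5,0,0,0,4],
  [0,0,0,0,0,0,4],
  [0,0,0,0,0,0,4],
])

```text
clock: 24.68
eef_pos: [539.3, -131.0, 230.1]
eef_rot: [-3.141, -0.0, 1.486]
wrist_force: [-0.2, -0.3, -0.7]
finger_gap: 40.1
```

Run:
```python
from h import *
p=camera("scene"); crop(p,120,130,390,280,2.9,"pics/s16.png")
p=camera("wrist"); crop(p,0,0,512,384,1.5,"pics/w16.png")
plan(500,100,260)
```

```text
pos [ 539.2 -131.   229.5] rot [-3.139 -0.     1.486] gap 39.9 F [ 0.1 -0.4 -0.3] t 24.8 | total cm [22.68 -5.86 -3.03] -> 5 rows of [ 4.54 -1.17 -0.61]
```

View pics/s16.png

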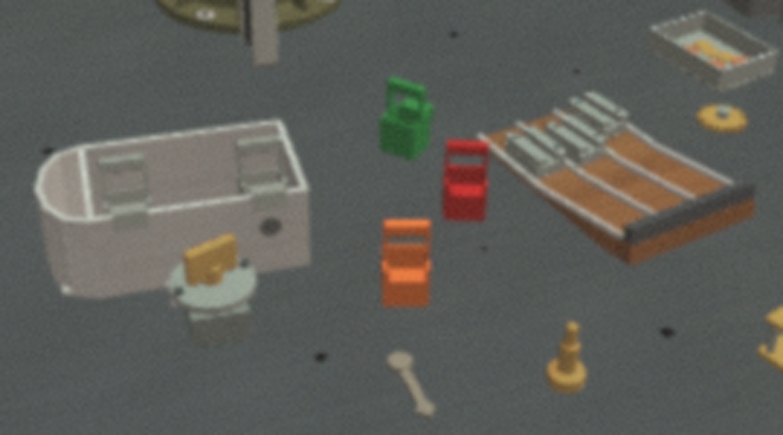

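View pics/w16.png

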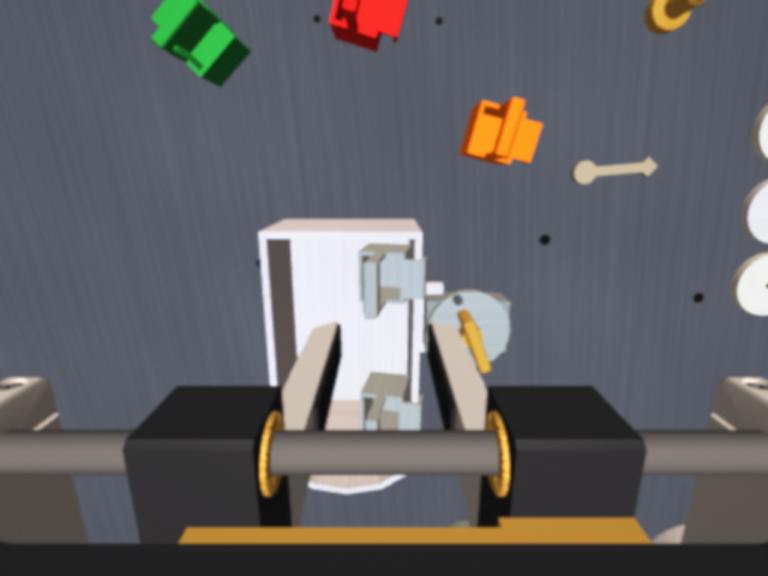

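jog_arm([
  [4.85,-1.26,-0.45,0,0,0,0],
  [4.85,-1.26,-0.45,0,0,0,0],
  [4.85,-1.26,-0.45,0,0,0,0],
  [4.85,-1.26,-0.45,0,0,0,0],
  [4.85,-1.26,-0.45,0,0,0,0],
  [4.85,-1.26,-0.45,0,0,0,0],
  [4.85,-1.26,-0.45,0,0,0,0],
  [0,0,0,0,0,9.4,0],
  [0,0,0,0,0,9.4,0],
  [0,0,0,0,0,9.4,0],
  [0,0,0,0,0,9.4,0],
  [0,0,0,0,0,9.4,0],
  [0,0,0,0,0,9.4,0],
  [0,0,0,0,0,9.4,0],
  [0,0,0,0,0,9.4,0],
  [0,0,0,0,0,0,0],
  [0,0,0,0,0,0,0],
], squeeze=10)

```text
clock: 26.9
eef_pos: [480.3, 214.6, 261.8]
eef_rot: [3.141, 0.001, 0.178]
wrist_force: [0.2, 0.2, -0.2]
finger_gap: 0.6
```

Run:
```python
from h import *
p=camera("wrist"); np.save("w17.npy",p,allow_pickle=True); crop(p,0,0,512,384,1.5,"pics/w17.png")
print([(np.round(c2w(p,d["centre"]),0).tolist(),round(d["conf"],2)) for d in recognise(p,"insert0")])
plan(480,215,260,.176); print(read_state()["joints"].round(2))
```

```text
[([487.0, 219.0, 23.0], 0.91), ([454.0, 259.0, 31.0], 0.81), ([492.0, 168.0, 31.0], 0.75)]
pos [480.3 214.6 262.1] rot [3.141 0.    0.176] gap 1.0 F [-0.   0.3 -0.2] t 27.0 | total cm [-0.03 -0.04  0.21] -> 1 rows of [-0.03 -0.04  0.21] ; turn wz 0.0 -> 1 rows of 0.01; j6 after approx 1.82
[ 0.35  0.22  1.54 -0.    1.38  1.75]
```

View pics/w17.png

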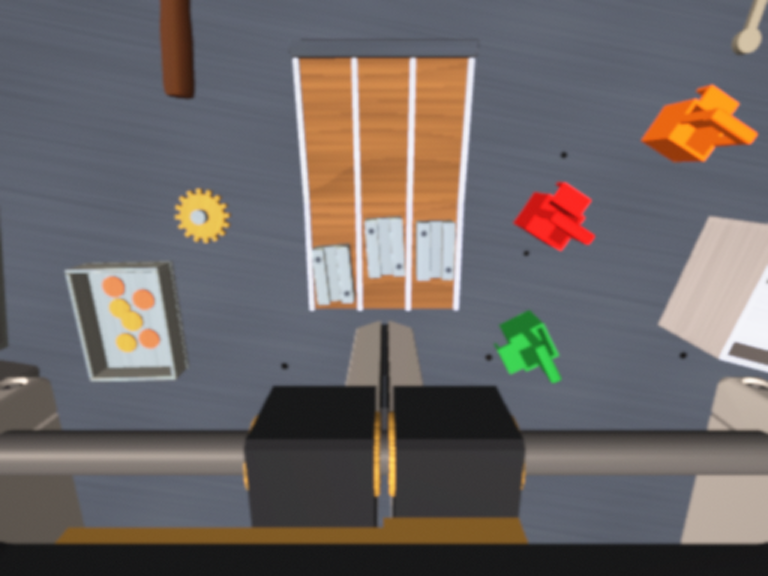

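```bash
cat >> h.py <<'E'
RP=(544.1,227.5,0.176)
def rw(x,y):
    c,s=np.cos(RP[2]),np.sin(RP[2]); return RP[0]+c*x-s*y,RP[1]+s*x+c*y
def tr(X):
    d=np.atleast_2d(X)[:,:2]-np.array(RP[:2]); c,s=np.cos(RP[2]),np.sin(RP[2]); return np.c_[d[:,0]*c+d[:,1]*s,-d[:,0]*s+d[:,1]*c]
E
python3 - <<'E'
from h import *
p=np.load("w17.npy",allow_pickle=True).item()
for n,q in dict(L=[[312,248],[348,245],[354,302],[318,305]],M=[[365,219],[401,217],[405,275],[369,278]],R=[[418,221],[455,222],[452,280],[417,279]]).items():
    c=tr(px2w(p,np.array(q)/1.5-.3,28)); print(n,c.mean(0).round(1),"rear x",c[2:,0].round(1),"yaw",np.arctan2(*(c[0]-c[3])[::-1]).round(3))
print(tr(px2w(p,np.array([[309,310],[458,310]])/1.5-.3,8)).round(1), "stop lower face top edge",tr(px2w(p,np.array([[296,57],[475,57]])/1.5-.3,4+19.5)).round(1))
s=read_state()
for n,(x,y) in dict(R=(-128,-50),M=(-128,0),L=(-145,50)).items():
    X=rw(x,y); print(n,np.round(X,1)); plan(*X,80)
E
```

```text
L [-87.6  49.5] rear x [-114.7 -117.9] yaw 0.059
M [-60.1  -1.2] rear x [-87. -90.] yaw 0.057
R [-63.2 -49.7] rear x [-92. -91.] yaw 0.005
[[-130.    78.5]
 [-129.8  -77.9]] stop lower face top edge [[105.9  76. ]
 [106.1 -78.6]]
R [426.8 155.9]
pos [480.3 214.6 262.1] rot [3.141 0.    0.176] gap 1.0 F [-0.   0.3 -0.2] t 27.0 | total cm [-6.29  4.84 18.21] -> 4 rows of [-1.57  1.21  4.55]
M [418.1 205.1]
pos [480.3 214.6 262.1] rot [3.141 0.    0.176] gap 1.0 F [-0.   0.3 -0.2] t 27.0 | total cm [-6.29 -0.16 18.21] -> 4 rows of [-1.57 -0.04  4.55]
L [392.6 251.3]
pos [480.3 214.6 262.1] rot [3.141 0.    0.176] gap 1.0 F [-0.   0.3 -0.2] t 27.0 | total cm [-7.99 -5.16 18.21] -> 4 rows of [-2.   -1.29  4.55]
```

jog_arm([
  [-1.5,1.2,4.4,0,0,0,0],
  [-1.5,1.2,4.4,0,0,0,0],
  [-1.5,1.2,4.4,0,0,0,0],
  [-1.5,1.2,4.0,0,0,0,0],
  [0,0,0,0,4.5,0,0],
  [0,0,0,0,4.5,0,0],
  [0,0,0,0,0,0,0],
  [0,0,0,0,0,0,0],
])

```text
clock: 28.0
eef_pos: [429.9, 157.1, 90.6]
eef_rot: [3.142, -0.156, 0.174]
wrist_force: [0.4, 0.5, 0.1]
finger_gap: 0.4
```

Run:
```python
from h import *
X=rw(-125,-50);plan(*X,30); s=read_state(); print(Rot.from_euler("xyz",s["eef_rot"]).as_matrix().round(3)); print(tr(s["eef_pos"]))
```

```text
pos [429.9 157.1  90.6] rot [ 3.142 -0.156  0.174] gap 0.4 F [0.4 0.5 0.1] t 28.0 | total cm [-0.97  0.07  5.98] -> 2 rows of [-0.48  0.03  2.99]
[[ 0.973  0.174  0.153]
 [ 0.171 -0.985  0.027]
 [ 0.156  0.    -0.988]]
[[-124.758139    -49.34381814]]
```

jog_arm([
  [-0.48,0.03,3,0,0,0,0],
  [-0.49,0.03,2,0,0,0,0],
  [0,0,0.95,0,0,0,0],
  [0,0,0,0,0,0,0],
  [0,0,0,0,0,0,0],
])

```text
clock: 28.62
eef_pos: [429.9, 156.5, 30.7]
eef_rot: [-3.141, -0.158, 0.174]
wrist_force: [0.1, -1.0, -0.6]
finger_gap: 0.7
```

Run:
```python
from h import *
s=read_state(); print(s["eef_pos"],tr(s["eef_pos"]),s["eef_rot"],s["wrist_force"]); plan(*rw(-22,-50),30)
p=camera("wrist"); crop(p,0,0,512,384,1.5,"pics/w18.png")
```

```text
[429.91684731 156.49872535  30.70860905] [[-124.85105466  -49.91179731]] [-3.14148981 -0.15789246  0.17386646] [ 0.07559912 -0.95190007 -0.57861662]
pos [429.9 156.5  30.7] rot [-3.141 -0.158  0.174] gap 0.7 F [ 0.1 -1.  -0.6] t 28.6 | total cm [ 1.015e+01 -1.000e-02  1.690e+00] -> 2 rows of [ 5.07 -0.01  0.84]
```

View pics/w18.png

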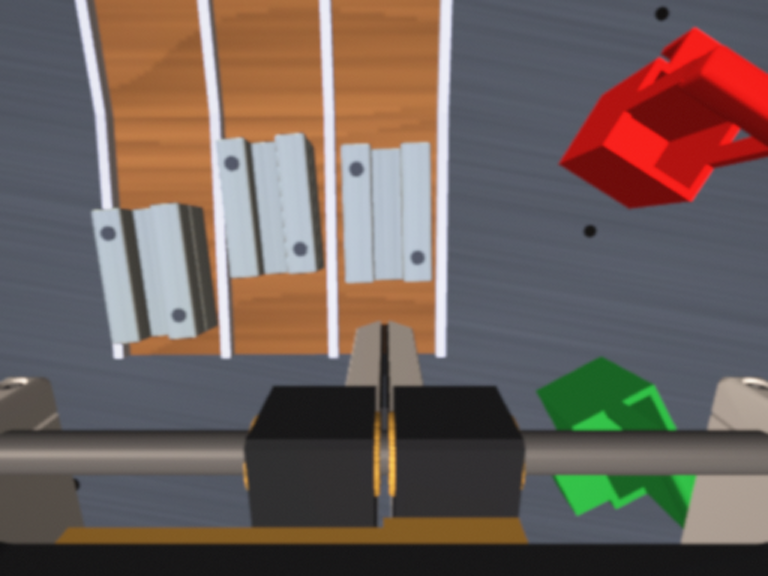

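jog_arm([
  [1.015,0,0.165,0,0,0,0],
  [1.015,0,0.165,0,0,0,0],
  [1.015,0,0.165,0,0,0,0],
  [1.015,0,0.165,0,0,0,0],
  [1.015,0,0.165,0,0,0,0],
  [1.015,0,0.165,0,0,0,0],
  [1.015,0,0.165,0,0,0,0],
  [1.015,0,0.165,0,0,0,0],
  [1.015,0,0.165,0,0,0,0],
  [1.015,0,0.165,0,0,0,0],
])

```text
clock: 29.92
eef_pos: [531.3, 174.2, 29.5]
eef_rot: [3.142, -0.157, 0.174]
wrist_force: [-3.4, -0.6, 1.3]
finger_gap: 0.3
```

Run:
```python
from h import *
s=read_state(); print(s["eef_pos"],tr(s["eef_pos"]),s["wrist_force"])
plan(*rw(33,-50),38.7)
p=camera("wrist"); crop(p,0,0,512,384,1.5,"pics/w19.png")
```

```text
[531.26044481 174.20658507  29.53769972] [[-21.97250097 -50.2220216 ]] [-3.42923178 -0.62239293  1.28291339]
pos [531.3 174.2  29.5] rot [ 3.142 -0.157  0.174] gap 0.3 F [-3.4 -0.6  1.3] t 29.9 | total cm [ 5.57 -0.03 -0.05] -> 2 rows of [ 2.79 -0.02 -0.02]
```

View pics/w19.png

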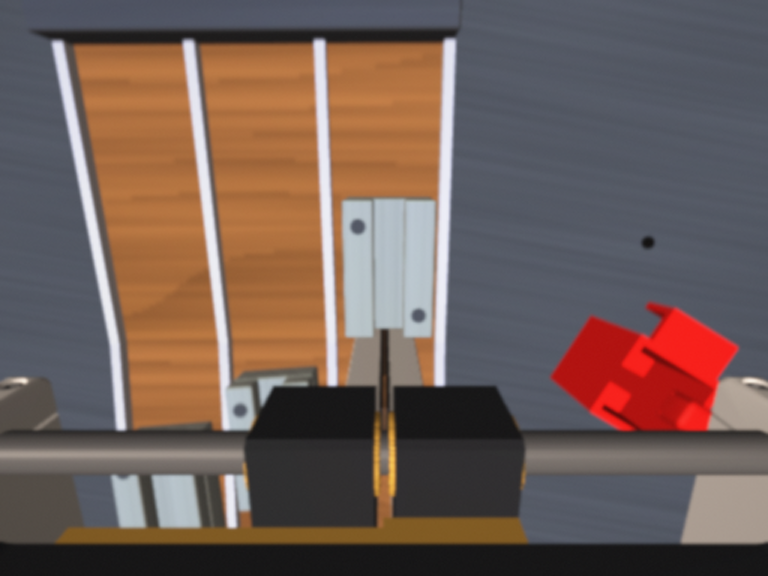

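jog_arm([
  [0.9,0,-0.03,0,0,0,0],
  [0.9,0,-0.03,0,0,0,0],
  [0.9,0,0,0,0,0,0],
  [0.9,0,0,0,0,0,0],
  [0.9,0,0,0,0,0,0],
  [0.7,0,0,0,0,0,0],
  [0.3,0,0,0,0,0,0],
  [0.1,0,0,0,0,0,0],
])

```text
clock: 30.98
eef_pos: [585.1, 183.7, 38.9]
eef_rot: [3.142, -0.157, 0.174]
wrist_force: [-3.4, -0.2, 2.5]
finger_gap: 0.7
```

Run:
```python
from h import *
s=read_state(); print(s["eef_pos"],tr(s["eef_pos"]),s["wrist_force"])
p=camera("wrist"); crop(p,180,0,340,240,3,"pics/w20.png")
```

```text
[585.05661333 183.67671473  38.92523315] [[ 32.65077233 -50.31750762]] [-3.43565406 -0.1677914   2.46168133]
```

View pics/w20.png

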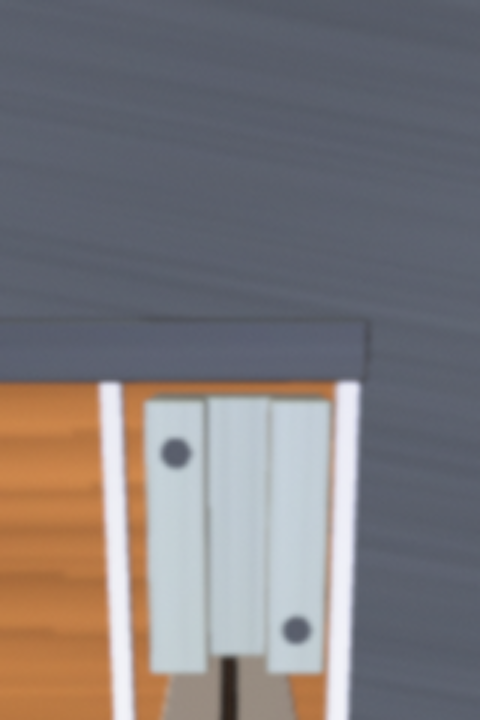

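jog_arm([
  [0.12,0,0,0,0,0,0],
  [0.12,0,0,0,0,0,0],
  [0.1,0,0,0,0,0,0],
  [0.05,0,0,0,0,0,0],
  [0,0,0,0,0,0,0],
])

```text
clock: 31.65
eef_pos: [587.9, 184.2, 39.4]
eef_rot: [3.141, -0.154, 0.174]
wrist_force: [-10.4, -1.8, 5.7]
finger_gap: 0.3
```

Run:
```python
from h import *
s=read_state(); print(s["eef_pos"],tr(s["eef_pos"]),s["wrist_force"])
p=camera("wrist"); crop(p,200,90,320,190,6,"pics/w21.png")
```

```text
[587.9205465  184.16561505  39.36999973] [[ 35.5560662  -50.33761388]] [-10.39810333  -1.79244198   5.74013103]
```

View pics/w21.png

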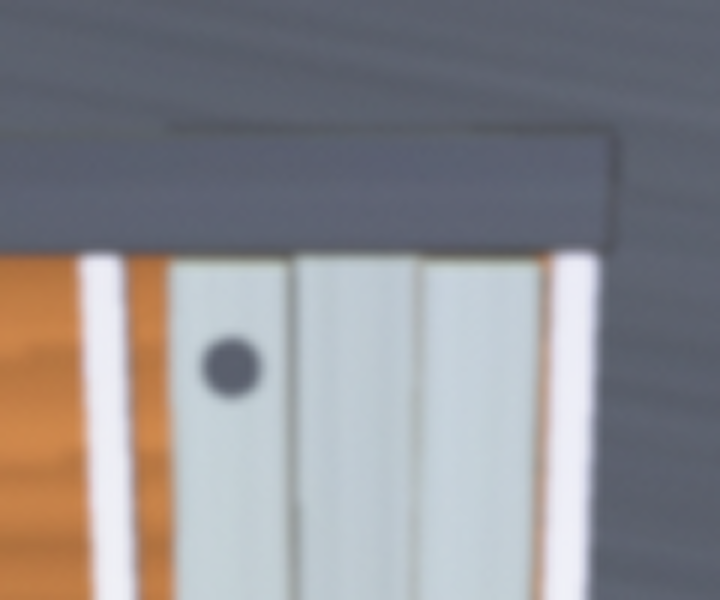

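jog_arm([
  [-0.3,0,0,0,0,0,0],
  [-1,0,0,0,0,0,0],
  [-2,0,-1,0,0,0,0],
  [0,0,-4,0,0,0,0],
  [0,0,-3,0,0,0,0],
  [0,0,0,0,0,0,0],
])

```text
clock: 32.45
eef_pos: [545.0, 176.8, 115.5]
eef_rot: [-3.141, -0.161, 0.174]
wrist_force: [0.3, -0.3, -0.7]
finger_gap: 0.1
```

Run:
```python
from h import *
s=read_state(); print(s["eef_pos"],tr(s["eef_pos"]),s["wrist_force"])
plan(*rw(-125,-1),90); plan(*rw(-125,-1),30.5)
p=camera("wrist"); crop(p,0,0,512,384,1.5,"pics/w22.png")
```

```text
[544.95658301 176.75473577 115.53888812] [[ -8.04177877 -50.11132976]] [ 0.33871948 -0.27850384 -0.66117224]
pos [545.  176.8 115.5] rot [-3.141 -0.161  0.174] gap 0.1 F [ 0.3 -0.3 -0.7] t 32.5 | total cm [-11.96  -4.89   0.64] -> 3 rows of [-3.99 -1.63  0.21]
pos [545.  176.8 115.5] rot [-3.141 -0.161  0.174] gap 0.1 F [ 0.3 -0.3 -0.7] t 32.5 | total cm [-12.92  -4.88   6.52] -> 3 rows of [-4.31 -1.63  2.17]
```

View pics/w22.png

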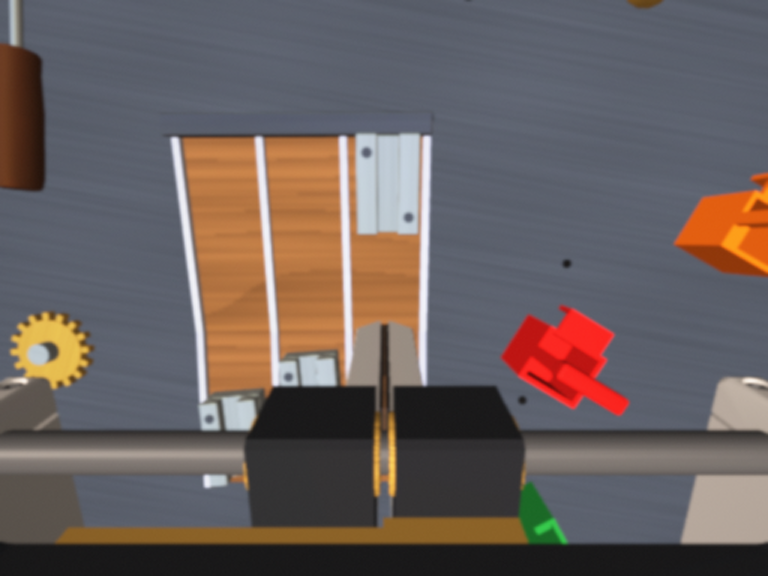

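jog_arm([
  [-3.99,-1.63,0.15,0,0,0,0],
  [-3.99,-1.63,0.15,0,0,0,0],
  [-3.99,-1.63,0.2,0,0,0,0],
  [-0.95,0,3.0,0,0,0,0],
  [0,0,2.2,0,0,0,0],
  [0,0,0.8,0,0,0,0],
  [0,0,0,0,0,0,0],
  [0,0,0,0,0,0,0],
])

```text
clock: 33.5
eef_pos: [420.5, 204.4, 29.4]
eef_rot: [-3.141, -0.158, 0.174]
wrist_force: [0.7, -0.7, 0.3]
finger_gap: 0.4
```

Run:
```python
from h import *
s=read_state(); print(s["eef_pos"],tr(s["eef_pos"]),s["wrist_force"])
plan(*rw(-22,-0.5),30); 
p=camera("wrist"); crop(p,0,0,512,384,1.5,"pics/w23.png")
```

```text
[420.54246404 204.4494194   29.44297192] [[-125.6848017    -1.06046173]] [ 0.69675951 -0.6760271   0.26288017]
pos [420.5 204.4  29.4] rot [-3.141 -0.158  0.174] gap 0.4 F [ 0.7 -0.7  0.3] t 33.5 | total cm [10.25 -0.08  1.57] -> 2 rows of [ 5.12 -0.04  0.79]
```

View pics/w23.png

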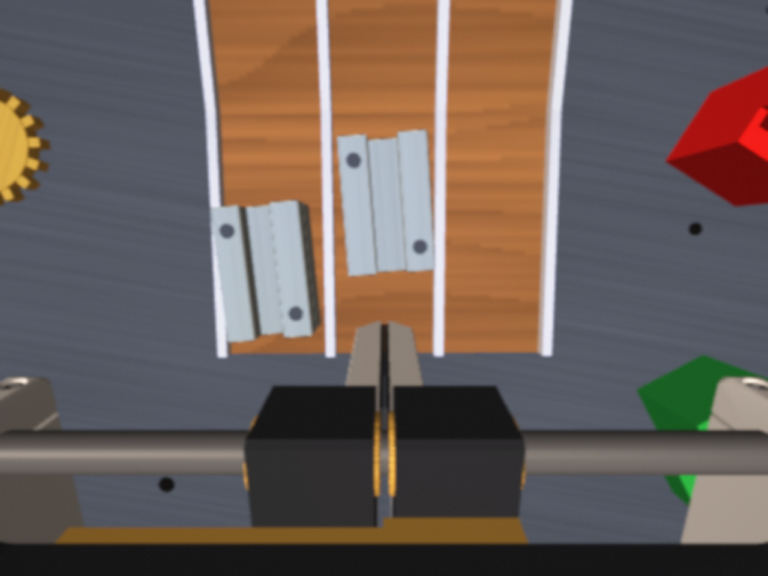

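jog_arm([
  [1.025,0,0.15,0,0,0,0],
  [1.025,0,0.15,0,0,0,0],
  [1.025,0,0.155,0,0,0,0],
  [1.025,0,0.155,0,0,0,0],
  [1.025,0,0.155,0,0,0,0],
  [1.025,0,0.155,0,0,0,0],
  [1.025,0,0.155,0,0,0,0],
  [1.025,0,0.155,0,0,0,0],
  [1.025,0,0.155,0,0,0,0],
  [1.025,0,0.155,0,0,0,0],
])

```text
clock: 34.8
eef_pos: [522.9, 222.4, 29.8]
eef_rot: [3.142, -0.157, 0.174]
wrist_force: [-4.4, -1.3, 0.5]
finger_gap: 0.8
```

Run:
```python
from h import *
s=read_state(); print(s["eef_pos"],tr(s["eef_pos"]),s["wrist_force"])
plan(*rw(35.5,-1),39.4)
p=camera("wrist"); crop(p,150,0,360,240,3,"pics/w24.png")
```

```text
[522.91517042 222.39976632  29.84442276] [[-21.7505791   -1.31213431]] [-4.35548053 -1.28929722  0.54624077]
pos [522.9 222.4  29.8] rot [ 3.142 -0.157  0.174] gap 0.8 F [-4.4 -1.3  0.5] t 34.8 | total cm [ 5.8  -0.04 -0.05] -> 2 rows of [ 2.9  -0.02 -0.03]
```

View pics/w24.png

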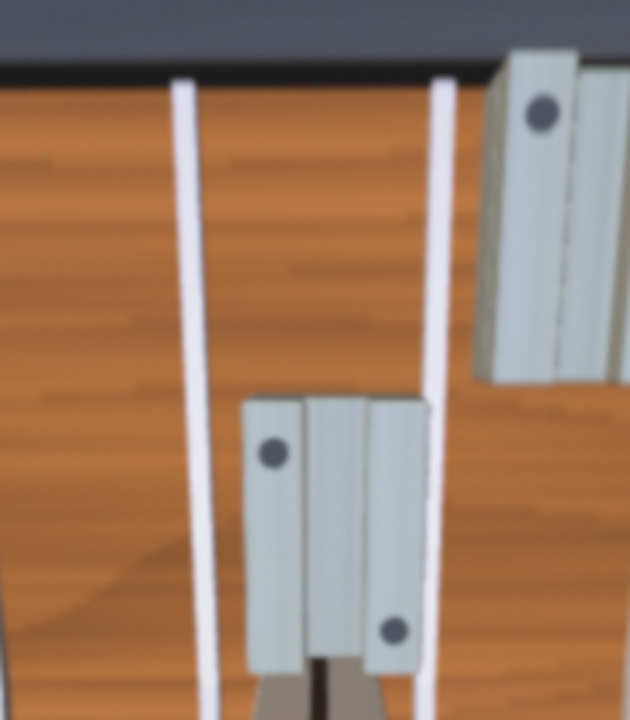

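jog_arm([
  [0.9,0,-0.03,0,0,0,0],
  [0.9,0,-0.02,0,0,0,0],
  [0.9,0,0,0,0,0,0],
  [0.9,0,0,0,0,0,0],
  [0.9,0,0,0,0,0,0],
  [0.7,0,0,0,0,0,0],
  [0.3,0,0,0,0,0,0],
  [0.15,0,0,0,0,0,0],
  [0.15,0,0,0,0,0,0],
  [0,0,0,0,0,0,0],
  [0,0,0,0,0,0,0],
])

```text
clock: 36.22
eef_pos: [578.9, 232.2, 39.5]
eef_rot: [-3.142, -0.158, 0.174]
wrist_force: [-0.4, -0.1, -0.7]
finger_gap: 0.3
```

Run:
```python
from h import *
s=read_state(); print(s["eef_pos"],tr(s["eef_pos"]),s["wrist_force"])
p=camera("wrist"); crop(p,180,80,330,190,5,"pics/w25.png")
```

```text
[578.85844312 232.23049068  39.45366099] [[35.0497673  -1.42853856]] [-0.42654139 -0.10999305 -0.65732108]
```

View pics/w25.png

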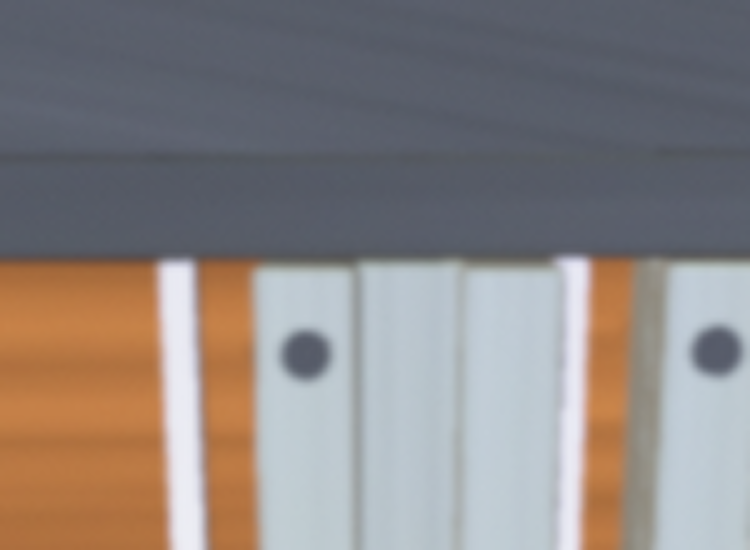

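jog_arm([
  [0.08,0,0,0,0,0,0],
  [0,0,0,0,0,0,0],
])

```text
clock: 36.52
eef_pos: [579.1, 232.3, 39.5]
eef_rot: [3.141, -0.156, 0.174]
wrist_force: [-4.4, -1.1, 3.0]
finger_gap: 0.8
```

jog_arm([
  [0.06,0,0,0,0,0,0],
  [0,0,0,0,0,0,0],
  [-0.3,0,0,0,0,0,0],
  [-1,0,0,0,0,0,0],
  [-2,0,-1,0,0,0,0],
  [0,0,-4,0,0,0,0],
  [0,0,-3,0,0,0,0],
  [0,0,0,0,0,0,0],
])

```text
clock: 37.52
eef_pos: [536.2, 224.9, 115.6]
eef_rot: [-3.141, -0.161, 0.174]
wrist_force: [-0.0, -0.6, -0.1]
finger_gap: 0.1
```

Run:
```python
from h import *
s=read_state(); print(s["eef_pos"],tr(s["eef_pos"]),s["wrist_force"])
plan(*rw(-148,49.5),90); plan(*rw(-148,49.5),30)
p=camera("wrist"); crop(p,100,40,360,240,3,"pics/w26.png")
```

```text
[536.15766431 224.93247058 115.619182  ] [[-8.26919786 -1.13722046]] [-0.03439157 -0.64718194 -0.12683125]
pos [536.2 224.9 115.6] rot [-3.141 -0.161  0.174] gap 0.1 F [-0.  -0.6 -0.1] t 37.5 | total cm [-14.21  -5.03   0.29] -> 3 rows of [-4.74 -1.68  0.1 ]
pos [536.2 224.9 115.6] rot [-3.141 -0.161  0.174] gap 0.1 F [-0.  -0.6 -0.1] t 37.5 | total cm [-15.18  -5.03   6.21] -> 3 rows of [-5.06 -1.68  2.07]
```

View pics/w26.png

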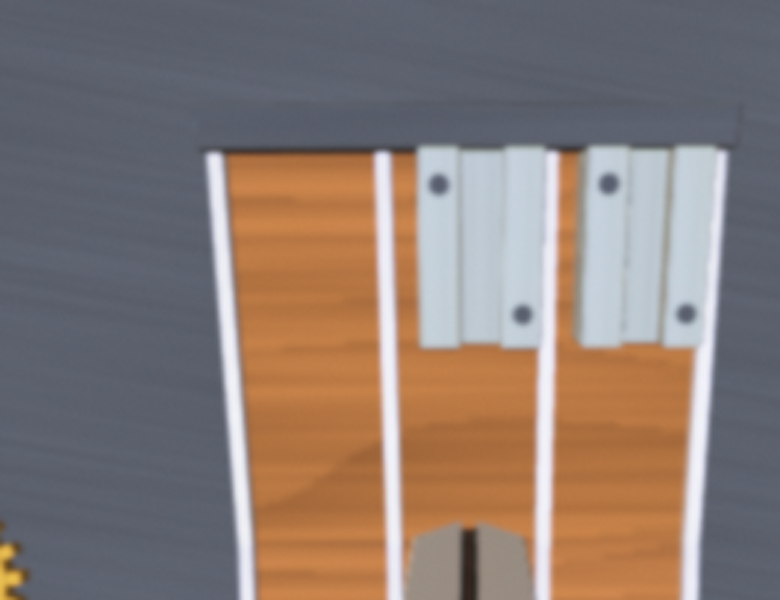

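Both inserts are flush against the stop. Now the third lane.

jog_arm([
  [-4.74,-1.68,0.1,0,0,0,0],
  [-4.74,-1.68,0.1,0,0,0,0],
  [-4.74,-1.68,0.1,0,0,0,0],
  [-0.95,0,3.0,0,0,0,0],
  [0,0,2.2,0,0,0,0],
  [0,0,0.7,0,0,0,0],
  [0,0,0,0,0,0,0],
  [0,0,0,0,0,0,0],
])

```text
clock: 38.58
eef_pos: [389.2, 250.1, 29.0]
eef_rot: [-3.141, -0.158, 0.174]
wrist_force: [-0.7, -0.1, 0.4]
finger_gap: 0.4
```

Run:
```python
from h import *
s=read_state(); print(s["eef_pos"],tr(s["eef_pos"]),s["wrist_force"],s["joints"].round(2))
plan(*rw(-22,49.5),30); 
p=camera("wrist"); crop(p,0,0,512,384,1.5,"pics/w27.png")
```

```text
[389.18085521 250.11257527  28.95801211] [[-148.5666457    49.38847808]] [-0.71010587 -0.14495032  0.39859192] [ 0.52  0.34  2.03 -0.09  0.63  1.99]
pos [389.2 250.1  29. ] rot [-3.141 -0.158  0.174] gap 0.4 F [-0.7 -0.1  0.4] t 38.6 | total cm [12.52 -0.04  1.88] -> 3 rows of [ 4.17 -0.01  0.63]
```

View pics/w27.png

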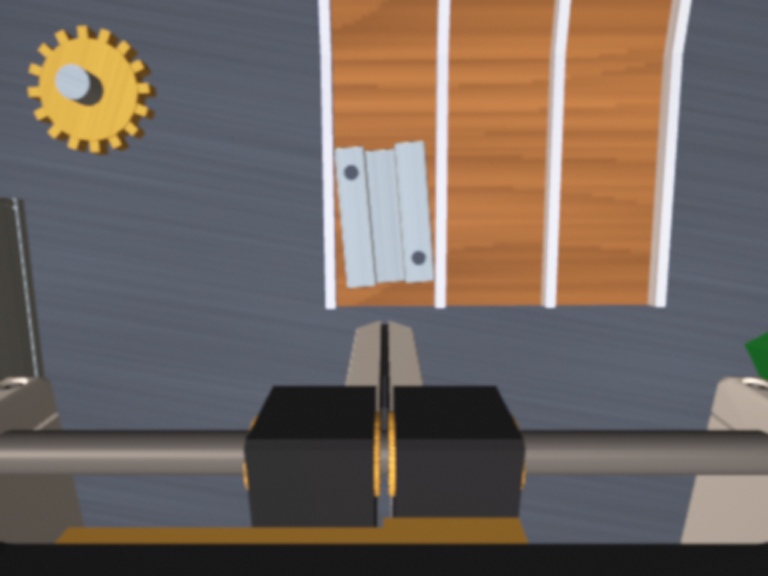

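jog_arm([
  [0.963,0,0.1,0,0,0,0],
  [0.963,0,0.14,0,0,0,0],
  [0.963,0,0.15,0,0,0,0],
  [0.963,0,0.15,0,0,0,0],
  [0.963,0,0.15,0,0,0,0],
  [0.963,0,0.15,0,0,0,0],
  [0.963,0,0.15,0,0,0,0],
  [0.963,0,0.15,0,0,0,0],
  [0.963,0,0.15,0,0,0,0],
  [0.963,0,0.15,0,0,0,0],
  [0.963,0,0.15,0,0,0,0],
  [0.963,0,0.15,0,0,0,0],
  [0.963,0,0.15,0,0,0,0],
])

```text
clock: 40.25
eef_pos: [514.1, 272.1, 29.5]
eef_rot: [3.142, -0.157, 0.174]
wrist_force: [-4.0, -0.1, 2.1]
finger_gap: 0.8
```

Run:
```python
from h import *
s=read_state(); print(s["eef_pos"],tr(s["eef_pos"]),s["wrist_force"])
plan(*rw(35.5,49),39.4)
p=camera("wrist"); crop(p,150,0,360,240,3,"pics/w28.png")
```

```text
[514.14817187 272.05455718  29.47430455] [[-21.6879493  49.1106244]] [-3.97713688 -0.06120447  2.08164603]
pos [514.1 272.1  29.5] rot [ 3.142 -0.157  0.174] gap 0.8 F [-4.  -0.1  2.1] t 40.2 | total cm [ 5.8  -0.   -0.09] -> 2 rows of [ 2.9  -0.   -0.04]
```

View pics/w28.png

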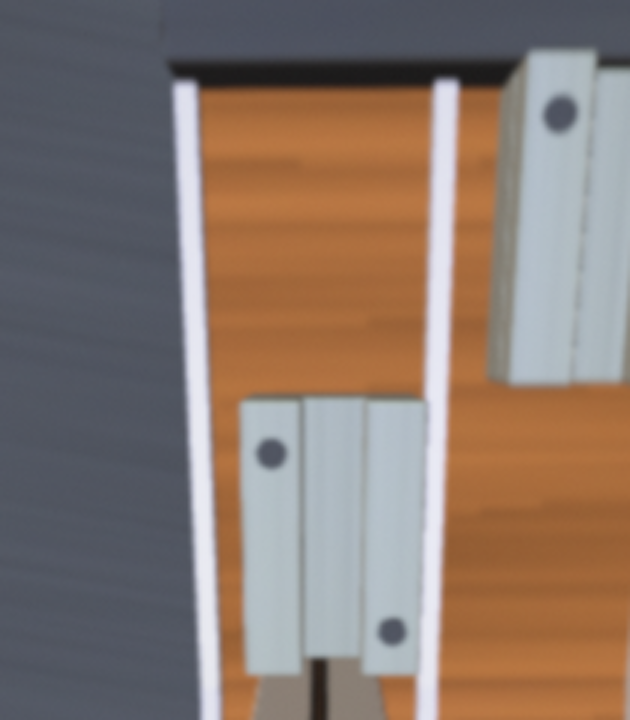

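jog_arm([
  [0.9,0,-0.04,0,0,0,0],
  [0.9,0,-0.04,0,0,0,0],
  [0.9,0,0,0,0,0,0],
  [0.9,0,0,0,0,0,0],
  [0.9,0,0,0,0,0,0],
  [0.7,0,0,0,0,0,0],
  [0.3,0,0,0,0,0,0],
  [0.15,0,0,0,0,0,0],
  [0.15,0,0,0,0,0,0],
  [0,0,0,0,0,0,0],
  [0,0,0,0,0,0,0],
])

```text
clock: 41.68
eef_pos: [570.1, 281.9, 39.3]
eef_rot: [-3.142, -0.158, 0.174]
wrist_force: [-0.6, 0.3, -0.3]
finger_gap: 0.4
```

jog_arm([
  [0.08,0,0,0,0,0,0],
  [0,0,0,0,0,0,0],
])

```text
clock: 41.92
eef_pos: [570.2, 281.9, 39.4]
eef_rot: [3.141, -0.156, 0.174]
wrist_force: [-6.4, -1.5, 3.7]
finger_gap: 0.8
```

jog_arm([
  [0.05,0,0,0,0,0,0],
  [0,0,0,0,0,0,0],
  [-0.3,0,0,0,0,0,0],
  [-1,0,0,0,0,0,0],
  [-2,0,-1,0,0,0,0],
  [0,0,-4,0,0,0,0],
  [0,0,-4,0,0,0,0],
  [0,0,0,0,-4.5,0,0],
  [0,3,-3,0,-4.5,0,0],
  [-3,0,-3,0,0,0,0],
  [0,0,0,0,0,0,0],
  [0,0,0,0,0,0,0],
])

```text
clock: 43.42
eef_pos: [498.5, 238.9, 182.5]
eef_rot: [3.141, 0.0, 0.174]
wrist_force: [0.2, 0.4, 0.2]
finger_gap: 0.8
```

Run:
```python
from h import *
p=camera("wrist"); crop(p,0,0,512,384,1.5,"pics/w29.png")
p=camera("top"); crop(p,125,140,385,275,3,"pics/t29.png")
p=camera("scene"); crop(p,120,130,390,280,2.9,"pics/s29.png")
s=read_state(); print(s["clock"],s["eef_pos"],s["wrist_force"])
```

```text
43.575 [498.53874748 238.87654658 181.98987481] [0.94550807 0.72905131 0.70841695]
```

View pics/w29.png

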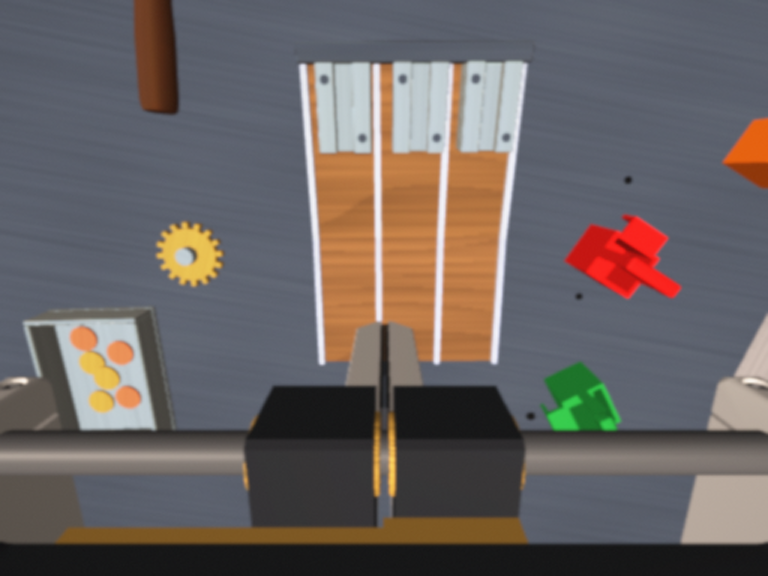

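View pics/t29.png

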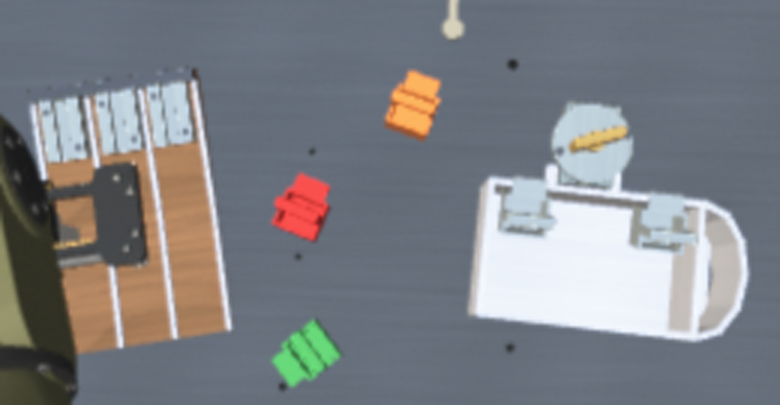

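View pics/s29.png

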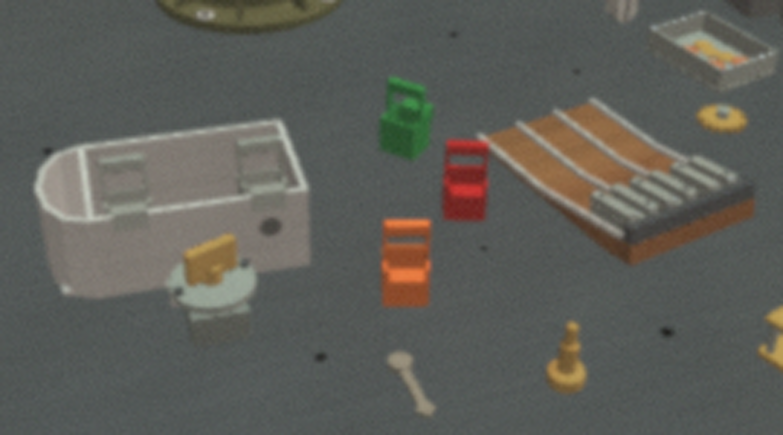

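Run:
```python
from h import *
print(sign_off())
```

```text
the job is handed in; nothing more can be done
None
```

I did the whole job and handed it in at about 44 s of the 208 s allowed.

- **Wing screw:** I turned it first, before anything else moved, about 76° clockwise. After release its wings measured at yaw -1.298 rad and the pip line at -1.287, so they agree within about 0.01 rad. My first grip at wing-grip height closed on the thicker hub, so I reopened and took the wings 12 mm higher before turning.
- **Baskets:** Only two grey ones were there. Both now hang by their lips inside the tub on its +x rim, one towards each end of it. One had been knocked aside while I hung the other, so I measured it again before gripping it. I judged their lean only by eye in the last top and scene pictures, and it looks right.
- **Inserts:** All three were there. I pushed each up its lane with closed fingers, sliding it all the way, until I felt the stop (about 4 to 10 N). The last pictures show all three squared up against the stop and staying there after I backed off.
- **Left alone:** The green, orange and red look-alikes and the other things on the plate were not touched.

No check failed. The one small disagreement was an offset of about 2 mm between the wrist picture and my fitted rim position. I corrected for it by lining the lip up with the rim in the picture.

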